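# Post the withdrawn wheel-weight cartons

### The job

Lift the keeper bar off the carton rack and stand it on the black mat. Then draw out every red-lidded carton, tipping each one forward by its top on to the rack's sloping rest before lifting it, and push each through the sprung flap of the green returns chute so that it drops into the tray below and the flap shuts; leave the grey-lidded cartons standing in their bays and the other things on the bench alone. Finally put the keeper bar back in its seats across the rack.

Things in the scene. Friction and masses are not known exactly. Their poses are not given: they have to be found in the camera images.
- rack: Fixed blue carton rack; origin on the bench under the middle of the row; x away from the robot, y along the row. Six bays, pitch 39.5 mm (centres at y = +-19.75, +-59.25, +-98.75 mm), parted by fins 2 mm thick ending 40 mm above the bench. Cartons stand on a floor 10 mm above the bench: front faces at x = -52.5 mm, rear faces at x = +52.5 mm, tops level at 160 mm.
- rack_heel (a point): Middle of the line, 10 mm above the bench, on which the cartons' front lower edges stand and about which they tip towards -x; axes as the rack's. A carton balances at 35 degrees of tilt; beyond that it lies by itself on the sloping rest at 45 degrees, its upper half clear in front of the row.
- rest_top (a point): Middle of the upper edge of the sloping rest, 70 mm above the bench; the rest is a panel, 240 mm wide and 85 mm long, that rises from the heel towards -x at 45 degrees. Axes as the rack's.
- rack_back (a point): Middle of the top of the back wall, 70 mm above the bench, 8 mm thick, centred 6 mm behind the cartons' rear faces. Above it the cartons' rear faces are open, so that fingertips can reach down behind a carton's top and pull it towards -x. Axes as the rack's.
- keeper_grip (a point): Centre of the keeper bar's yellow grip (20 mm in x, 60 mm in y; top 18 mm above this point, bar's top 24 mm below it). The loose aluminium keeper, 0.35 kg, is a bridge 285 mm long in y, 24 mm wide, with a foot at each end (60 mm in x, 17 mm in y, at y = +-134 mm) reaching 85 mm below this point. In its seats it bars the cartons, 4 mm above them, from tipping. z up.
- keeper_home (a point): Where keeper_grip is when the keeper sits in its seats, 204 mm above the bench; axes as the rack's; either way round. The seats are ledges at both ends of the row, 119 mm above the bench, 29 mm wide in y; on each, two steel prongs, 19 mm high and flared apart upwards, stand before and behind the foot with about 4 mm to spare.
- mat: Fixed black rubber mat, 340 mm along its x, 130 mm along its y, 4 mm thick, to the right of the rack; origin at the centre of its underside. Stand the keeper here, its length along the mat's x.
- chute: Fixed returns chute of green sheet with a yellow rim, on a flat steel plate (290 x 260 x 4 mm); origin on the bench under the middle of its mouth. The mouth opens straight upwards: 130 mm along its x, 64 mm along its y, walls 8 mm, rim 113 mm above the bench. Below the flap a shaft drops on to a ramp and into a closed tray under the bench.
- chute_mouth (a point): Centre of the chute's mouth, 110 mm above the bench; axes as the chute's.
- flap (a joint): Sprung aluminium flap closing the mouth 10 mm below that point, 58 mm wide, hinged along the mouth's +y side; 0 = shut, grows as it opens downwards, to 1.45 rad. Spring: 0.06 N m shut, 0.08 open: a centred carton needs 5 to 8 N on it, its own weight included; once nearly through and let go, it slides down by its weight.
- red0_mid (a point): Centre (half-way up) of a red-lidded carton, 105 mm in x, 36 mm in y, 150 mm in z, about 0.34 to 0.5 kg, one box without grip or hole; it stands in some bay of the rack with its axes as the rack's (gap of 3.5 mm to a neighbour). One red carton may be absent, its bay then empty.
- red1_mid (a point): Centre (half-way up) of a red-lidded carton, 105 mm in x, 36 mm in y, 150 mm in z, about 0.34 to 0.5 kg, one box without grip or hole; it stands in some bay of the rack with its axes as the rack's (gap of 3.5 mm to a neighbour). One red carton may be absent, its bay then empty.
- red2_mid (a point): Centre (half-way up) of a red-lidded carton, 105 mm in x, 36 mm in y, 150 mm in z, about 0.34 to 0.5 kg, one box without grip or hole; it stands in some bay of the rack with its axes as the rack's (gap of 3.5 mm to a neighbour). One red carton may be absent, its bay then empty.
- grey0_mid (a point): Centre of a grey-lidded carton of the same size, in another bay; it stays.
- grey1_mid (a point): Centre of a grey-lidded carton of the same size, in another bay; it stays.
- grey2_mid (a point): Centre of a grey-lidded carton of the same size, in another bay; it stays.
- mug: Bystander: blue mug, 76 mm across, 85 mm high; leave alone. Origin at its underside.
- gauge: Bystander: orange tread gauge, 100 x 30 x 18 mm; leave alone. Origin at its underside.
- pot: Bystander: dark steel weight, 60 mm across, 45 mm high, behind and left of the rack; leave alone. Origin at its underside.

How it is judged (in metres and radians):
On the way, in this order (a step that is already met when the one before it is completed fails the run):
1. the keeper bar has been lifted off and stands on the mat (horizontal distance between keeper_grip and mat below 0.07 m and height (world z) of keeper_grip below 0.097 m and angle between keeper_grip's own z axis and vertical below 0.1 rad and linear speed of keeper below 0.05 m/s and contact force between keeper and the fingers below 0.1 N), for 0.2 s.
2. a red-lidded carton has been tipped forward on to the sloping rest (((angle between red0_mid's own z axis and vertical between 0.6 and 1 rad and horizontal distance between red0_mid and rack_heel below 0.13 m and height (world z) of red0_mid between 0.06 and 0.125 m) or (angle between red1_mid's own z axis and vertical between 0.6 and 1 rad and horizontal distance between red1_mid and rack_heel below 0.13 m and height (world z) of red1_mid between 0.06 and 0.125 m) or (angle between red2_mid's own z axis and vertical between 0.6 and 1 rad and horizontal distance between red2_mid and rack_heel below 0.13 m and height (world z) of red2_mid between 0.06 and 0.125 m))), for 0.2 s.
3. every red-lidded carton has dropped through the chute, the flap shut behind it (height (world z) of each of red0_mid, red1_mid, red2_mid below -0.04 m and value of joint flap below 0.1 rad), for 0.2 s.
At the end, for the whole second after the job is handed in: Centres of all red cartons over 40 mm below the bench top; flap under 0.1 rad; keeper released at rest in its seats (13 mm across, 6 mm in height, 0.12 rad in yaw, upright within 0.06 rad); grey cartons within 20 mm of their start and upright within 0.1 rad (all of step 3 and horizontal distance between keeper_grip and keeper_home below 0.013 m and z of keeper_grip in the frame of keeper_home between -0.006 and 0.006 m and angle between the y axis of keeper_grip and the y axis of keeper_home, either way round below 0.12 rad and angle between keeper_grip's own z axis and vertical below 0.06 rad and linear speed of keeper below 0.02 m/s and distance of each of grey0_mid, grey1_mid, grey2_mid from where it was at the start of the episode below 0.02 m and angle between each of grey0_mid, grey1_mid, grey2_mid's own z axis and vertical below 0.1 rad); the robot touches nothing.
It fails at once if a grey-lidded carton is pulled out of its bay or lifted (distance of any of grey0_mid, grey1_mid, grey2_mid from where it was at the start of the episode above 0.06 m or angle between any of grey0_mid, grey1_mid, grey2_mid's own z axis and vertical above 0.5 rad).
It fails at once if another thing on the bench is knocked about (moved more than 40 mm) (distance of any of mug, gauge, pot from where it was at the start of the episode above 0.04 m).
It fails at once if a red-lidded carton is drawn straight up out of its bay without being tipped ((height (world z) of red0_mid between 0.105 and 0.16 m and angle between red0_mid's own z axis and vertical below 0.15 rad and x of red0_mid in the frame of rack between -0.03 and 0.03 m and y of red0_mid in the frame of rack between -0.12 and 0.12 m) or (height (world z) of red1_mid between 0.105 and 0.16 m and angle between red1_mid's own z axis and vertical below 0.15 rad and x of red1_mid in the frame of rack between -0.03 and 0.03 m and y of red1_mid in the frame of rack between -0.12 and 0.12 m) or (height (world z) of red2_mid between 0.105 and 0.16 m and angle between red2_mid's own z axis and vertical below 0.15 rad and x of red2_mid in the frame of rack between -0.03 and 0.03 m and y of red2_mid in the frame of rack between -0.12 and 0.12 m)).
Of red0, red1, red2 only 2 to 3 are there at a start; the rules pass over those that are not, and their reading is None.
At some moment in a run one of keeper may be knocked a few centimetres aside while the robot is not near it.
It also fails if it takes over 210 s, if anything falls off the work surface, if the arm or the gripper's body presses on something with over 40 N, if the wrist force passes 120 N, or if a joint passes its speed limit or range.

### The arm

A 7-joint arm with a two-finger parallel gripper is mounted at the origin on the work surface. World frame = base frame: x ahead of the robot, y to its left, z up, the work surface at z = 0. Lengths are in m, angles in degrees, forces in N, time in s.
With the tool pointing down it reaches from about 0.425 to 0.875 m from the base axis. Payload 4.7 kg.
Tool frame: the origin (TCP) lies at the very end of the fingers, on their centre line; the grasp point (between the pads) lies 19 mm behind it; z points along the fingers, y is the direction in which the jaws open and shut (so a half turn about z gives the same grasp; the last joint's range is limited). The gripper opens to 87 mm and grips with 3 to 60 N. Pads are 19 mm wide; open, the fingers measure 117 mm over their backs; the gripper's body (75 mm by 190 mm) begins 51 mm behind the grasp point.
Start: joints at [-64.796, 18.392, -4.016, 83.108, 1.295, 78.541, -3.26], TCP at [0.269, 0.592, 0.223] pointing down, gripper open.
Joint ranges: [-163.93, 163.93], [-17.29, 119.83], [-79.2, 71.16], [3.27, 140.29], [-89.18, 269.18], [5.43, 117.66], [-154.24, 154.24]. Speed limits (degrees/s): [147.25, 147.25, 180, 180, 180, 180, 180].

### API

Orientations are given as [roll, pitch, yaw] about the fixed x, y, z axes, in that order (R = Rz(yaw) Ry(pitch) Rx(roll)).
In Python, from cell import * gives the robot as it stands.
- The arm moves only by the tool arm_command, never from a script. Its argument "targets" is a list that holds one entry, the list of rows, each a list of 7 numbers: the shift along the tool's x, y, z in m, then the turn, a rotation vector about the tool's x, y, z in degrees, then the gripper's target within -1 to 1 (shut at 1, half-way at 0, fully open at -1). In form: [[[tx, ty, tz, rx, ry, rz, claw], ...]]. A call has 1 to 10 rows; each row is the pose to reach, as a shift and turn from the pose commanded when the call began, along the tool's axes at that moment; what a row does not reach only later rows make up. A row lasts 1/10 s, in which the tool goes at most 50 mm and 8.59 degrees, less where a joint would pass 70% of its speed; a pose out of reach is approached as far as the arm can. A call with a gripper value outside its range is refused whole. The fingers move at their own pace and stop on an object; "newtons" is the grip in N (left out, the last holds). Time passes only in rows, so rows that repeat a pose let the fingers close. It gives the time, the measured TCP pose, the force and the opening at its end, in the units of the state.
- get_obs(): the state, without advancing time (a new reading comes with each control period).
- read_camera(name): name is "scene" or "top"; returns a dict with "img" (420x560x3 uint8, red, green, blue), "z_map" (420x560 float32, m along the optical axis (not along the pixel's ray), 0 where there is no reading), "K" (3x3 intrinsics, pixels), "D" ([k1, k2, p1, p2, k3] as OpenCV has them; the pictures are not rectified), "origin" and "attitude" of the camera in the world. Camera axes: x right, y down, z forward; pixel columns grow to the right and rows downward; lengths in m; the calibration is good to about 2 mm. A picture is of the moment at which its call begins.
- sign_off(): hands the job in, once; it reports no verdict.
Trained networks look in the newest picture that a camera, given by its name, has taken for a name from the list of things; names that differ only in an ending like _2 or _b are one class to them, and where a whole thing is asked for, a point or a joint stands for the part that bears it (a point fixed in the world has none). Each returns a list of dicts, best first, with "conf" (0 to 1); they miss things now and then, are a little off and sometimes report something else, mostly with a low value. They report only what shows in the picture. A call takes as long as a camera call.
- search_frame(thing, camera): "position" ([column, row] in pixels, amid what is visible of it).
The state is a dict: "time_s": time; "qpos": joint angles; "joint_velocities": joint speeds; "effort": joint torques, N m; "tool_pos": TCP position; "tool_rot": TCP orientation; "force": force on the tool from outside, world axes, zero at the start; "wrist_torque": the same for the moment, N m; "grip_width": finger opening in m.
Only numpy, scipy, OpenCV 4.12 (cv2) and the standard library are available. Lean on these libraries where they do the work, as an engineer would, in place of code of your own. Each camera call takes 0.05 s, during which the arm holds its last target.

## Working session

There is one attempt and no reset: what is moved stays moved. The work goes in short steps, Python scripts to look and compute and a tool call to move; the robot and the scene stay as the last step left them, time stands still between calls to the robot, and variables do not carry over. Pictures are saved under pics/ and viewed, and the job is handed in when it is done.

Besides the shell and the picture viewer there is one more tool, called as a command line: name --argument value ..., lists and objects as JSON in quotes. arm_command: Moves the arm, as the interface text tells. Its arguments: {"type":"object","properties":{"targets":{"type":"array","items":{"type":"array","items":{"type":"array","items":{"type":"number"}}}},"newtons":{"type":"number"}},"required":["targets"]}

```bash
ls -la; mkdir -p pics
python3 - <<'E'
from cell import *
import cv2
o=get_obs()
print({k:(o[k]) for k in o})
for n in ("scene","top"):
    c=read_camera(n)
    cv2.imwrite(f"pics/{n}0.png",c["img"][:,:,::-1])
    print(n,c["K"],c["D"],c["origin"],c["attitude"])
E
```

```text
total 12
drwxr-xr-x  3 agent agent 4096 Dec  6 12:54 .
drwxr-xr-x 23 root  root  4096 Dec  6 12:54 ..
drwxr-xr-x  2 agent agent 4096 Dec  6 12:54 pics
{'time_s': 0.0, 'qpos': array([-64.79619892,  18.43844618,  -4.01520365,  83.17593169,
         1.29748858,  78.54342469,  -3.26115316]), 'joint_velocities': array([ 0.03951855, -0.09027895,  0.00730078, -0.02993526, -0.1019281 ,
       -0.06128806,  0.0253847 ]), 'effort': array([-2.75285765e-04, -4.91305304e+01, -4.03793771e-01, -3.12531495e+01,
       -6.37492631e-02,  4.39831743e-02,  1.67648582e-04]), 'tool_pos': array([0.26830202, 0.59140681, 0.22145945]), 'tool_rot': array([-1.79887584e+02,  8.51584675e-03,  1.55605012e+02]), 'force': array([1.00041155, 0.50375961, 0.10998976]), 'wrist_torque': array([-0.01655279, -0.02243092, -0.03267375]), 'grip_width': 0.08685616799067049}
scene [[477.10995455   0.         269.23812087]
 [  0.         477.10995455 200.75734731]
 [  0.           0.           1.        ]] [-0.09493956  0.          0.          0.          0.        ] [1.31530494 0.5945458  0.93117069] [-128.28594489    0.24831782  127.75128013]
top [[483.90646172   0.         285.68178303]
 [  0.         483.90646172 212.93124592]
 [  0.           0.           1.        ]] [0.05010855 0.         0.         0.         0.        ] [ 0.29906665 -0.03661295  1.23741869] [-165.82253364   -0.22856969  -87.3459873 ]
```

View pics/scene0.png

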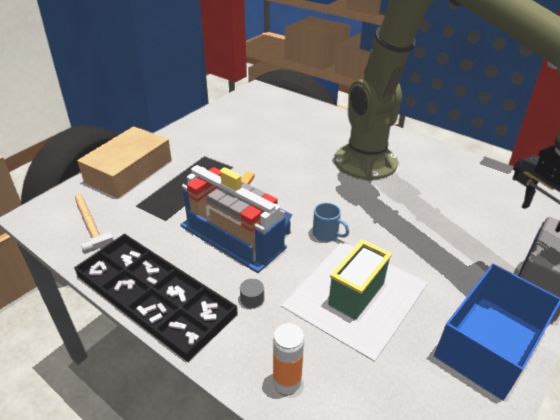

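View pics/top0.png

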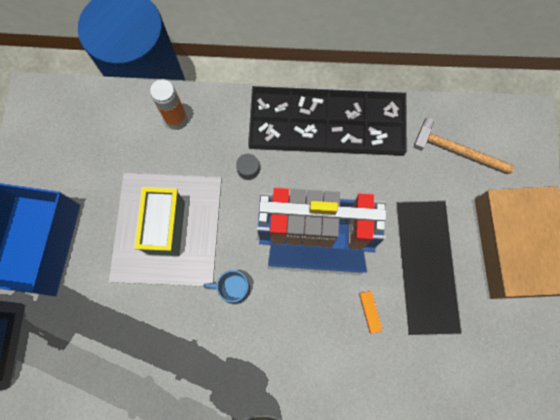

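The top view shows red lids at about (281,200) and (366,205), and grey lids at (297–331,205). The bay near (348,210) is empty. The keeper grip is at (323,207), the mat at (428,268), the chute rim at (157,220), the mug at (233,287) and the gauge at (371,312). Next I'll measure these.

```bash
cat > h.py <<'E'
from cell import *
import numpy as np, cv2
from scipy.spatial.transform import Rotation as R
def cam(n):
    c=read_camera(n); c["R"]=R.from_euler('xyz',c["attitude"],degrees=True).as_matrix(); c["o"]=np.array(c["origin"]); return c
def cloud(c):
    h,w=c["z_map"].shape
    u,v=np.meshgrid(np.arange(w),np.arange(h))
    p=cv2.undistortPoints(np.stack([u,v],-1).reshape(-1,1,2).astype(float),c["K"],np.array(c["D"])).reshape(h,w,2)
    z=c["z_map"]
    P=np.dstack([p[...,0]*z,p[...,1]*z,z])@c["R"].T+c["o"]
    P[z<=0]=np.nan
    return P
def proj(c,X):
    r=cv2.Rodrigues(c["R"].T)[0]; t=-c["R"].T@c["o"]
    return cv2.projectPoints(np.atleast_2d(np.array(X,float)),r,t,c["K"],np.array(c["D"]))[0].reshape(-1,2)
def masks(c):
    hsv=cv2.cvtColor(np.ascontiguousarray(c["img"]),cv2.COLOR_RGB2HSV); H,S,V=[hsv[...,i].astype(int) for i in range(3)]
    return dict(red=((H<6)|(H>174))&(S>150)&(V>80), yellow=(H>22)&(H<35)&(S>150)&(V>100), blue=(H>100)&(H<125)&(S>120), black=(V<45)&(S<90), orange=(H>8)&(H<18)&(S>200)&(V>150))
E
python3 - <<'E'
from h import *
for n in ("scene","top"):
    c=cam(n); P=cloud(c); m=masks(c)
    for k in ("red","yellow","black","orange"):
        nn,l,st,ce=cv2.connectedComponentsWithStats(m[k].astype(np.uint8))
        for i in range(1,nn):
            if st[i,4]>40:
                q=P[l==i]; q=q[~np.isnan(q[:,0])]
                if len(q)==0: continue
                md=np.median(q,0)
                if md[2]<-.05: continue
                lo,hi=np.percentile(q,[3,97],axis=0)
                print(n,k,ce[i].round(),st[i,4],md.round(3),lo.round(3),hi.round(3))
    for t in ("keeper","chute","mat","rack","red0_mid","grey0_mid","mug","gauge","pot"):
        print(n,t,[(np.round(d["position"]),round(d["conf"],2)) for d in search_frame(t,n)][:5])
E
```

```text
scene red [224.  37.] 3132 [-0.553 -1.161  0.04 ] [-0.632 -1.312 -0.176] [-0.539 -1.093  0.231]
scene red [540. 116.] 2712 [-0.72   0.428  0.016] [-0.73   0.377 -0.178] [-0.71   0.503  0.213]
scene red [215. 170.] 47 [ 0.531 -0.213  0.162] [ 0.519 -0.229  0.158] [ 0.539 -0.195  0.164]
scene red [198. 186.] 247 [ 0.608 -0.202  0.159] [ 0.58  -0.228  0.141] [ 0.626 -0.193  0.164]
scene red [200. 196.] 43 [ 0.612 -0.195  0.124] [ 0.562 -0.224  0.119] [ 0.628 -0.192  0.127]
scene red [270. 198.] 53 [ 0.536 -0.01   0.162] [ 0.529 -0.029  0.157] [0.543 0.006 0.164]
scene red [251. 215.] 270 [ 0.617 -0.01   0.16 ] [ 0.591 -0.031  0.142] [0.631 0.004 0.164]
scene black [358. 101.] 254 [ 0.061 -0.024  0.25 ] [ 0.044 -0.058  0.217] [0.076 0.006 0.283]
scene black [542. 168.] 1078 [0.278 0.556 0.347] [0.253 0.502 0.308] [0.303 0.592 0.404]
scene black [529. 195.] 127 [0.256 0.546 0.263] [0.247 0.538 0.229] [0.261 0.553 0.285]
scene black [154. 271.] 1647 [ 0.802 -0.201  0.021] [ 0.79  -0.336  0.005] [0.926 0.046 0.035]
scene black [164. 324.] 1049 [0.954 0.028 0.021] [ 0.805 -0.303  0.007] [0.956 0.082 0.035]
scene black [124. 280.] 276 [ 0.881 -0.228  0.02 ] [ 0.871 -0.233  0.006] [ 0.939 -0.149  0.031]
scene black [152. 300.] 311 [ 0.877 -0.125  0.018] [ 0.871 -0.129  0.006] [ 0.938 -0.045  0.03 ]
scene black [182. 321.] 327 [ 0.875 -0.016  0.02 ] [ 0.872 -0.024  0.006] [0.938 0.058 0.031]Traceback (most recent call last):
  File "<stdin>", line 15, in <module>
ValueError: it knows: chute, chute_mouth, flap, gauge, grey0_mid, grey1_mid, grey2_mid, keeper_grip, keeper_home, mat, mug, pot, rack, rack_back, rack_heel, red0_mid, red1_mid, red2_mid, rest_top
```

Run:
```python
from h import *
for n in ("scene","top"):
    c=cam(n); P=cloud(c); m=masks(c)
    z=P[...,2]
    m["yellow"]&=True
    for k in ("yellow","red","orange"):
        if n=="scene" and k!="yellow": continue
        nn,l,st,ce=cv2.connectedComponentsWithStats(m[k].astype(np.uint8))
        for i in range(1,nn):
            if st[i,4]>40:
                q=P[l==i]; q=q[~np.isnan(q[:,0])]
                md=np.median(q,0)
                if md[2]<-.05: continue
                lo,hi=np.percentile(q,[3,97],axis=0)
                print(n,k,ce[i].round(),st[i,4],md.round(3),lo.round(3),hi.round(3))
    def fit(mask,name):
        nn,l,st,ce=cv2.connectedComponentsWithStats(mask.astype(np.uint8))
        for i in range(1,nn):
            if st[i,4]>60:
                q=P[l==i]
                r=cv2.minAreaRect((q[:,:2]*1000).astype(np.float32))
                print(n,name,ce[i].round(),st[i,4],np.round(r[0],1),np.round(r[1],1),round(r[2],2),"z",np.median(q[:,2]).round(4))
    box=(P[...,0]>.4)&(P[...,0]<.75)&(P[...,1]>-.3)&(P[...,1]<.1)
    fit(box&(z>.176)&(z<.186),"keeperbar")
    fit(box&(z>.215)&(z<.23),"grip")
    box2=(P[...,0]>.3)&(P[...,0]<.75)&(P[...,1]>-.6)&(P[...,1]<-.2)
    V=c["img"].max(2)
    fit(box2&(V<60)&(z<.01),"mat")
    box3=(P[...,0]>.3)&(P[...,0]<.8)&(P[...,1]>.1)&(P[...,1]<.45)
    fit(box3&(z>.108)&(z<.118),"rim")
    fit(box3&(z>.003)&(z<.3),"chuteall")
    for t in ("keeper_grip","chute","mat","rack","red0_mid","grey0_mid","mug","gauge","pot"):
        for d in search_frame(t,n)[:5]:
            a=np.round(d["position"]).astype(int); print(n,t,a,round(d["conf"],2),P[a[1],a[0]].round(3))
```

```text
scene keeperbar [234. 188.] 587 [ 576.2 -111.4] [287.6  28.7] 89.1 z 0.1811
scene grip [230. 173.] 143 [ 577. -111.] [63.4 22.9] 87.41 z 0.2224
scene rim [361. 266.] 724 [556.3 278.7] [156.   87.2] 0.04 z 0.1131
scene chuteall [334. 227.] 553 [383.1 132.1] [ 64.  125.6] 89.96 z 0.0489
scene chuteall [358. 296.] 8490 [534.1 279.1] [266.3 348.9] 89.86 z 0.0065
scene chuteall [259. 298.] 150 [728.  104.7] [ 9.1 40.1] 89.89 z 0.0303
scene keeper_grip [235 186] 0.86 [ 0.586 -0.087  0.196]
scene chute [358 296] 0.73 [0.63  0.315 0.09 ]
scene chute [360 266] 0.24 [0.554 0.276 0.101]
scene mat [172 198] 0.63 [ 0.567 -0.38   0.005]
scene rack [245 242] 0.89 [ 0.632 -0.02   0.069]
scene red0_mid [251 220] 0.83 [0.632 0.004 0.159]
scene grey0_mid [217 201] 0.92 [ 0.625 -0.117  0.156]
scene grey0_mid [357 294] 0.62 [0.629 0.311 0.094]
scene mug [324 223] 0.85 [0.437 0.101 0.066]
scene mug [244 179] 0.63 [ 0.365 -0.25   0.021]
scene gauge [358 266] 0.64 [0.555 0.271 0.1  ]
scene pot [252 292] 0.64 [0.74  0.092 0.049]
top yellow [156. 219.] 735 [0.555 0.28  0.114] [0.482 0.238 0.109] [0.628 0.32  
[... 1046 characters left out ...]
 0.044
top chuteall [168. 230.] 10222 [539.2 265.8] [363.5 313. ] 4.9 z 0.007
top keeper_grip [322 211] 0.63 [ 0.567 -0.108  0.208]
top keeper_grip [323 251] 0.5 [ 0.51  -0.126  0.024]
top chute [168 231] 0.78 [0.526 0.248 0.112]
top mat [427 269] 0.65 [ 0.481 -0.394  0.002]
top rack [323 249] 0.84 [ 0.517 -0.127  0.019]
top red0_mid [326 249] 0.63 [ 0.517 -0.134  0.019]
top grey0_mid [328 225] 0.97 [ 0.547 -0.126  0.162]
top mug [232 286] 0.69 [ 0.414  0.1   -0.001]
top mug [281 221] 0.41 [ 0.551 -0.019  0.164]
top gauge [369 312] 0.55 [ 0.365 -0.244  0.018]
top pot [245 167] 0.93 [0.717 0.084 0.047]
top pot [324 249] 0.73 [ 0.517 -0.129  0.019]
top pot [328 227] 0.22 [ 0.542 -0.126  0.164]
```

```bash
cat >> h.py <<'E'
RACK=np.array([.577,-.111]); RY=-1.2
def rk(x,y,z,yaw=RY,o=RACK):
    a=np.radians(yaw); return np.array([o[0]+x*np.cos(a)-y*np.sin(a),o[1]+x*np.sin(a)+y*np.cos(a),z])
def ori(yaw,tilt=0):
    # tool down, x axis at 'yaw'; tilt: tool z leans towards world +x by tilt deg (about rack y)
    d=R.from_euler('xyz',[180,0,yaw],degrees=True)
    ax=np.array([np.sin(np.radians(-RY)),np.cos(np.radians(RY)),0])
    return R.from_rotvec(-np.radians(tilt)*ax)*d
def go(p,yaw,tilt=0):
    o=get_obs(); T=R.from_euler('xyz',o["tool_rot"],degrees=True)
    s=T.inv().apply(np.array(p)-o["tool_pos"]); r=(T.inv()*ori(yaw,tilt)).as_rotvec(degrees=True)
    print("shift",s.round(4),"rot",r.round(2),"| pos",o["tool_pos"].round(4),"rot",o["tool_rot"].round(2),"t",o["time_s"],"q",o["qpos"].round(1),"F",o["force"].round(1),"w",round(o["grip_width"],4))
E
python3 -c "
from h import *
go(rk(0,0,.30),88.8)
go(rk(0,0,.19),88.8)
"
```

```text
shift [-0.5713 -0.5128 -0.0774] rot [ 0.   -0.   66.81] | pos [0.2685 0.592  0.2226] rot [180.     0.   155.61] t 1.15 q [-64.8  18.4  -4.   83.1   1.3  78.5  -3.3] F [-0.4  0.3  0.4] w 0.0874
shift [-0.5713 -0.5128  0.0326] rot [ 0.   -0.   66.81] | pos [0.2685 0.592  0.2226] rot [180.     0.   155.61] t 1.15 q [-64.8  18.4  -4.   83.1   1.3  78.5  -3.3] F [-0.4  0.3  0.4] w 0.0874
```

arm_command --targets '[[[-0.03, -0.03, -0.08, 0, 0, 6, -1], [-0.06, -0.06, -0.08, 0, 0, 12, -1], [-0.095, -0.085, -0.08, 0, 0, 18, -1], [-0.13, -0.115, -0.08, 0, 0, 24, -1], [-0.16, -0.145, -0.08, 0, 0, 30, -1], [-0.195, -0.175, -0.08, 0, 0, 36, -1], [-0.23, -0.205, -0.08, 0, 0, 42, -1], [-0.26, -0.235, -0.08, 0, 0, 48, -1], [-0.295, -0.265, -0.08, 0, 0, 54, -1], [-0.33, -0.295, -0.08, 0, 0, 60, -1]]]' --newtons 30

```text
time_s: 2.15
tool_pos: [0.4476, 0.1853, 0.3029]
tool_rot: [179.9, -0.0, 95.4]
force: [0.8, 1.0, 0.8]
grip_width: 0.087
```

```bash
python3 -c "
from h import *
go(rk(0,0,.30),88.8)
"
```

```text
shift [-0.3071  0.101   0.0028] rot [ 0.05 -0.05  6.58] | pos [0.4476 0.1853 0.3029] rot [ 1.7995e+02 -5.0000e-02  9.5380e+01] t 2.15 q [-43.4  -4.2  16.8  99.    1.2  85.  -21.3] F [0.8 1.  0.8] w 0.087
```

arm_command --targets '[[[-0.045, 0.015, 0.003, 0, 0, 1, -1], [-0.09, 0.03, 0.003, 0, 0, 2, -1], [-0.135, 0.045, 0.003, 0, 0, 3, -1], [-0.18, 0.06, 0.003, 0, 0, 4, -1], [-0.22, 0.072, 0.003, 0, 0, 5, -1], [-0.26, 0.085, 0.003, 0, 0, 6, -1], [-0.29, 0.096, 0.003, 0, 0, 6.6, -1], [-0.307, 0.101, 0.003, 0, 0, 6.6, -1], [-0.307, 0.101, 0.003, 0, 0, 6.6, -1], [-0.307, 0.101, 0.003, 0, 0, 6.6, -1]]]'

```text
time_s: 3.15
tool_pos: [0.5775, -0.1081, 0.2994]
tool_rot: [-180.0, -0.0, 89.0]
force: [0.3, 1.2, -0.1]
grip_width: 0.0869
```

```bash
python3 -c "
from h import *
go(rk(0,0,.188),88.8)
c=cam('scene'); cv2.imwrite('pics/s1.png',c['img'][:,:,::-1])
"
```

```text
shift [-0.003  -0.0004  0.1114] rot [-0.03 -0.04  0.2 ] | pos [ 0.5775 -0.1081  0.2994] rot [-1.7997e+02 -4.0000e-02  8.9000e+01] t 3.15 q [-23.5  10.2  36.6  86.6  -6.1  85.2  12.2] F [ 0.3  1.2 -0.1] w 0.0869
```

View pics/s1.png

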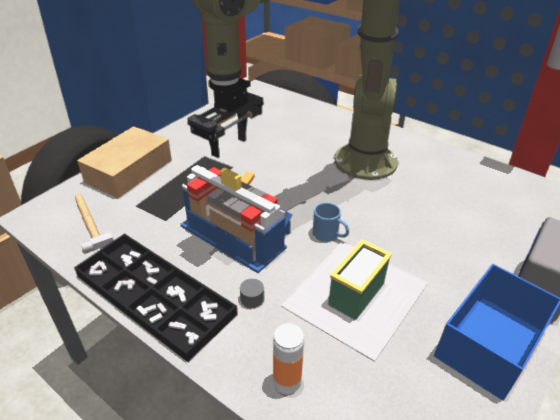

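The open gripper is centred over the yellow grip at about (235,135), with its fingers on the robot side and the far side of the bar. I'll descend and grip.

arm_command --targets '[[[0, 0, 0.03, 0, 0, 0, -1], [0, 0, 0.06, 0, 0, 0, -1], [0, 0, 0.085, 0, 0, 0, -1], [0, 0, 0.105, 0, 0, 0, -1], [0, 0, 0.111, 0, 0, 0, -1], [0, 0, 0.111, 0, 0, 0, 0.5], [0, 0, 0.111, 0, 0, 0, 1], [0, 0, 0.111, 0, 0, 0, 1], [0, 0, 0.111, 0, 0, 0, 1], [0, 0, 0.111, 0, 0, 0, 1]]]' --newtons 30

```text
time_s: 4.2
tool_pos: [0.578, -0.1087, 0.1892]
tool_rot: [179.9, -0.0, 89.0]
force: [-0.4, -0.6, -1.1]
grip_width: 0.0551
```

arm_command --targets '[[[0, 0, 0, 0, 0, 0, 1], [0, 0, -0.005, 0, 0, 0, 1], [0, 0, -0.015, 0, 0, 0, 1], [0, 0, -0.03, 0, 0, 0, 1], [0, 0, -0.05, 0, 0, 0, 1], [0, 0, -0.07, 0, 0, 0, 1], [0, 0, -0.09, 0, 0, 0, 1], [0, 0, -0.105, 0, 0, 0, 1], [0, 0, -0.11, 0, 0, 0, 1], [0, 0, -0.11, 0, 0, 0, 1]]]'

```text
time_s: 5.2
tool_pos: [0.5781, -0.1088, 0.2995]
tool_rot: [179.9, -0.0, 89.0]
force: [-0.6, -1.2, 0.5]
grip_width: 0.0008
```

```bash
python3 -c "
from h import *
go([.491,-.394,.25],4.2)
c=cam('scene'); cv2.imwrite('pics/s2.png',c['img'][:,:,::-1])
"
```

```text
shift [-0.2867 -0.0822  0.0494] rot [ 7.00e-02 -7.00e-02  8.48e+01] | pos [ 0.5781 -0.1088  0.2995] rot [ 1.799e+02 -1.000e-02  8.900e+01] t 5.2 q [-23.5  10.2  36.6  86.6  -6.1  85.1  12.2] F [-0.6 -1.2  0.5] w 0.0008
```

View pics/s2.png

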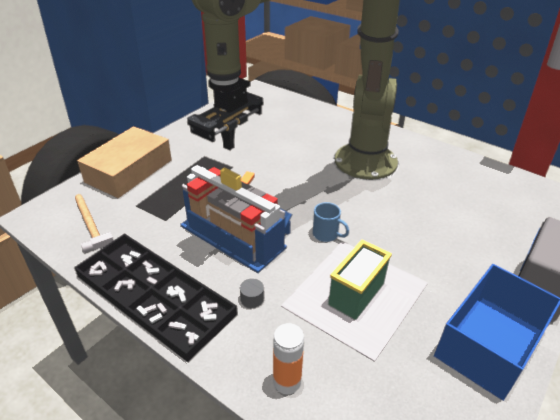

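The fingers need longer to close than I gave them. The gripper lifted empty, and the keeper is still seated. I'll reopen half-way and grip again.

arm_command --targets '[[[0, -0.001, 0, 0, 0, 0, -0.3], [-0.001, -0.001, 0, 0, 0, 0, -0.3], [-0.001, -0.001, 0, 0, 0, 0, -0.3], [-0.001, -0.001, 0.01, 0, 0, 0, -0.3], [-0.001, -0.001, 0.02, 0, 0, 0, -0.3], [-0.001, -0.001, 0.03, 0, 0, 0, -0.3], [-0.001, -0.001, 0.04, 0, 0, 0, -0.3], [-0.001, -0.001, 0.045, 0, 0, 0, -0.3], [-0.001, -0.001, 0.05, 0, 0, 0, -0.3], [-0.001, -0.001, 0.05, 0, 0, 0, -0.3]]]'

```text
time_s: 6.25
tool_pos: [0.5764, -0.1096, 0.2479]
tool_rot: [-179.9, -0.0, 89.0]
force: [-0.4, 0.4, 0.1]
grip_width: 0.0561
```

arm_command --targets '[[[0, 0, 0.02, 0, 0, 0, -0.3], [0, 0, 0.045, 0, 0, 0, -0.3], [0, 0, 0.06, 0, 0, 0, -0.3], [0, 0, 0.061, 0, 0, 0, 0.5], [0, 0, 0.061, 0, 0, 0, 1], [0, 0, 0.061, 0, 0, 0, 1], [0, 0, 0.061, 0, 0, 0, 1], [0, 0, 0.061, 0, 0, 0, 1], [0, 0, 0.061, 0, 0, 0, 1], [0, 0, 0.061, 0, 0, 0, 1]]]'

```text
time_s: 7.25
tool_pos: [0.5766, -0.1098, 0.188]
tool_rot: [180.0, -0.0, 89.0]
force: [-2.3, -0.0, 3.4]
grip_width: 0.0195
```

arm_command --targets '[[[0, 0, 0, 0, 0, 0, 1], [0, 0, 0, 0, 0, 0, 1]]]'

```text
time_s: 7.45
tool_pos: [0.5766, -0.1097, 0.1879]
tool_rot: [180.0, -0.0, 89.0]
force: [-2.2, 0.9, 4.5]
grip_width: 0.0198
```

arm_command --targets '[[[0, 0, -0.005, 0, 0, 0, 1], [0, 0, -0.015, 0, 0, 0, 1], [0, 0, -0.03, 0, 0, 0, 1], [0, 0, -0.05, 0, 0, 0, 1], [0, 0, -0.07, 0, 0, 0, 1], [0, 0, -0.09, 0, 0, 0, 1], [0, 0, -0.11, 0, 0, 0, 1], [0, 0, -0.12, 0, 0, 0, 1], [0, 0, -0.12, 0, 0, 0, 1]]]'

```text
time_s: 8.35
tool_pos: [0.5776, -0.11, 0.3097]
tool_rot: [179.8, 0.0, 89.0]
force: [0.3, 0.4, -2.6]
grip_width: 0.0199
```

```bash
python3 -c "
from h import *
go([.491,-.394,.26],4.2)
c=cam('scene'); cv2.imwrite('pics/s3.png',c['img'][:,:,::-1])
"
```

```text
shift [-0.2855 -0.0818  0.0494] rot [ 0.18 -0.16 84.8 ] | pos [ 0.5776 -0.11    0.3097] rot [179.78   0.    89.  ] t 8.35 q [-23.5   9.9  36.8  85.7  -6.   86.1  12.2] F [ 0.3  0.4 -2.6] w 0.0199
```

View pics/s3.png

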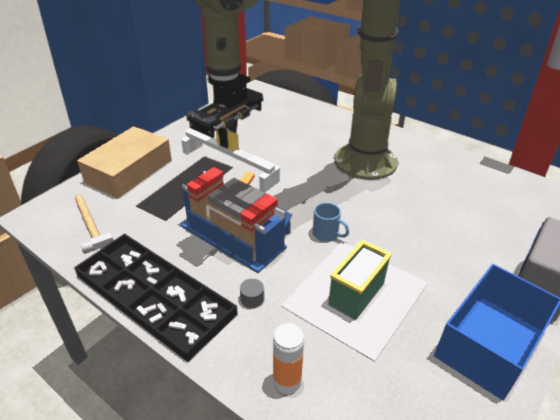

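The keeper is clear at about (230,158) and held level. Next I'll carry it to the mat while turning.

arm_command --targets '[[[-0.03, -0.008, 0, 0, 0, 8, 1], [-0.06, -0.017, 0, 0, 0, 16, 1], [-0.09, -0.025, 0, 0, 0, 24, 1], [-0.12, -0.034, 0, 0, 0, 32, 1], [-0.15, -0.043, 0, 0, 0, 40, 1], [-0.18, -0.051, 0, 0, 0, 48, 1], [-0.21, -0.06, 0, 0, 0, 56, 1], [-0.235, -0.067, 0.01, 0, 0, 64, 1], [-0.26, -0.075, 0.03, 0, 0, 72, 1], [-0.28, -0.08, 0.045, 0, 0, 80, 1]]]'

```text
time_s: 9.4
tool_pos: [0.4901, -0.3893, 0.2604]
tool_rot: [-179.9, 0.1, 8.6]
force: [0.6, -0.3, -3.5]
grip_width: 0.0201
```

```bash
python3 -c "
from h import *
go([.491,-.394,.076],4.2)
"
```

```text
shift [0.0006 0.005  0.1844] rot [-0.07  0.12  4.38] | pos [ 0.4901 -0.3893  0.2604] rot [-1.7993e+02  1.1000e-01  8.5800e+00] t 9.4 q [ -6.1  20.5  54.8  85.1 -16.7  83.2 -32.4] F [ 0.6 -0.3 -3.5] w 0.0201
```

arm_command --targets '[[[0, 0.003, 0.02, 0, 0, 4.4, 1], [0, 0.003, 0.05, 0, 0, 4.4, 1], [0, 0.003, 0.08, 0, 0, 4.4, 1], [0, 0.003, 0.11, 0, 0, 4.4, 1], [0, 0.003, 0.14, 0, 0, 4.4, 1], [0, 0.003, 0.16, 0, 0, 4.4, 1], [0, 0.003, 0.175, 0, 0, 4.4, 1], [0, 0.003, 0.18, 0, 0, 4.4, 1], [0, 0.003, 0.184, 0, 0, 4.4, 1], [0, 0.003, 0.186, 0, 0, 4.4, 1]]]'

```text
time_s: 10.4
tool_pos: [0.4927, -0.3916, 0.077]
tool_rot: [180.0, -0.1, 4.6]
force: [-0.3, 0.4, -2.8]
grip_width: 0.0196
```

```bash
python3 -c "
from h import *
go([.491,-.394,.073],4.2)
"
```

```text
shift [-0.0019  0.0023  0.004 ] rot [ 0.04 -0.05  0.41] | pos [ 0.4927 -0.3916  0.077 ] rot [ 1.7996e+02 -5.0000e-02  4.6100e+00] t 10.4 q [ -2.8  29.4  50.5  97.3 -24.7  65.1 -30.7] F [-0.3  0.4 -2.8] w 0.0196
```

arm_command --targets '[[[0, 0, 0.001, 0, 0, 0, 1], [0, 0, 0.002, 0, 0, 0, 1], [0, 0, 0.003, 0, 0, 0, 1], [0, 0, 0.004, 0, 0, 0, 1], [0, 0, 0.004, 0, 0, 0, 0.4], [0, 0, 0.004, 0, 0, 0, 0], [0, 0, 0.004, 0, 0, 0, -0.3], [0, 0, 0.004, 0, 0, 0, -0.3], [0, 0, -0.01, 0, 0, 0, -0.3], [0, 0, -0.03, 0, 0, 0, -0.3]]]'

```text
time_s: 11.4
tool_pos: [0.4917, -0.3907, 0.1067]
tool_rot: [-179.9, 0.1, 4.6]
force: [0.6, -0.9, -0.1]
grip_width: 0.0536
```

arm_command --targets '[[[0, 0, -0.05, 0, 0, 0, 1], [0, 0, -0.1, 0, 0, 0, 1], [0, 0, -0.15, 0, 0, 0, 1], [0, 0, -0.18, 0, 0, 0, 1], [0, 0, -0.18, 0, 0, 0, 1]]]'

```text
time_s: 11.9
tool_pos: [0.4935, -0.3936, 0.2931]
tool_rot: [179.7, -0.4, 4.6]
force: [-0.8, -0.2, -0.3]
grip_width: 0.0242
```

```bash
python3 -c "
from h import *
go(rk(.085,-.09875,.24),88.8)
c=cam('scene'); cv2.imwrite('pics/s4.png',c['img'][:,:,::-1])
c=cam('top'); cv2.imwrite('pics/t4.png',c['img'][:,:,::-1])
"
```

```text
shift [ 0.18   -0.1685  0.0535] rot [  0.61  -0.11 -84.22] | pos [ 0.4935 -0.3936  0.2931] rot [179.65  -0.45   4.58] t 11.9 q [ -6.4  20.3  56.2  81.8 -16.9  86.1 -36.3] F [-0.8 -0.2 -0.3] w 0.0242
```

View pics/s4.png

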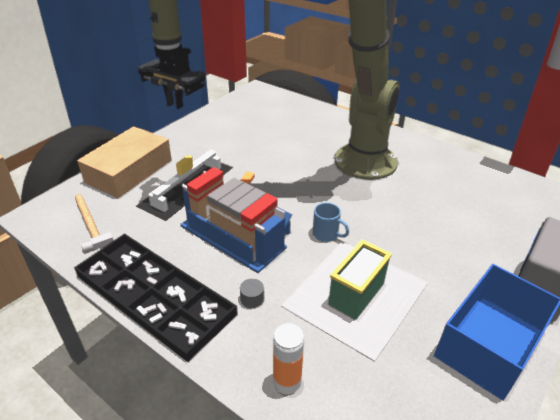

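View pics/t4.png

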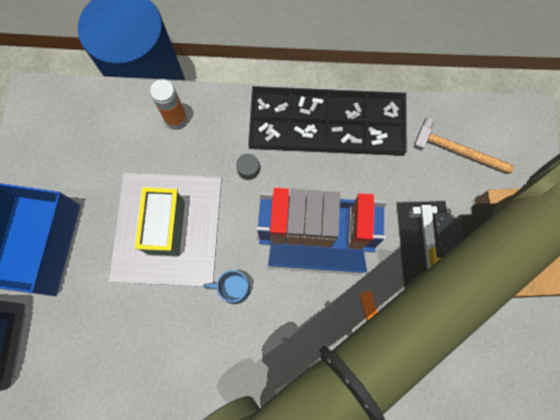

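The keeper stands on the mat at about (187,178). The lids are now uncovered: red at (280,217) and (362,222), grey at (297–331,217), and the empty bay near (347,225). I'll refine the rack and chute poses from the lids.

Run:
```python
from h import *
for n in ("top","scene"):
    c=cam(n); P=cloud(c); m=masks(c); z=P[...,2]
    top=(z>.153)&(z<.168)&(P[...,0]>.48)&(P[...,0]<.67)&(P[...,1]>-.25)&(P[...,1]<.02)
    for nm,mk in (("red",top&m["red"]),("grey",top&~m["red"])):
        mk=cv2.erode(mk.astype(np.uint8),np.ones((2,2),np.uint8))
        nn,l,st,ce=cv2.connectedComponentsWithStats(mk)
        for i in range(1,nn):
            if st[i,4]>80:
                q=P[l==i]; r=cv2.minAreaRect((q[:,:2]*1000).astype(np.float32))
                print(n,nm,np.round(r[0],1),np.round(r[1],1),round(r[2],2),np.median(q[:,2]).round(4))
    V=c["img"]
    rim=m["yellow"]&(P[...,1]>.2)&(P[...,1]<.4)&(z>.1)&(z<.125)&(P[...,0]<.7)&(P[...,0]>.4)
    q=P[rim]; r=cv2.minAreaRect((q[:,:2]*1000).astype(np.float32)); print(n,"rim",r)
    fl=(z>.09)&(z<.106)&(P[...,1]>.2)&(P[...,1]<.4)&(P[...,0]<.7)&(P[...,0]>.4)&~m["yellow"]
    q=P[fl]; r=cv2.minAreaRect((q[:,:2]*1000).astype(np.float32)); print(n,"flap",r,np.median(q[:,2]))
    pl=(z>.0025)&(z<.006)&(P[...,1]>.12)&(P[...,1]<.45)&(P[...,0]<.75)&(P[...,0]>.38)
```

```text
top red [577.1 -14.8] [ 33.5 101.8] 88.11 0.1613
top red [ 573.  -210.6] [ 35.1 103. ] 88.69 0.1615
top grey [577.6 -53.6] [ 34.  104.1] 88.7 0.1616
top grey [576.4 -93. ] [ 34.4 104.4] 88.4 0.1615
top grey [ 575.7 -132.2] [ 34.8 104.4] 88.66 0.1614
top rim ((555.1928100585938, 278.99078369140625), (149.953369140625, 85.10466766357422), 0.015836618840694427)
top flap ((555.32373046875, 277.7270812988281), (80.41056060791016, 151.2833709716797), 88.43995666503906) 0.1012331403123603
scene red [ 574.2 -207.4] [106.5  35.8] 0.48 0.1614
scene red [579.9 -11.9] [ 36.9 102.1] 89.23 0.1612
scene grey [577.3 -89.9] [115.5 105.4] 88.96 0.1615
scene rim ((0.0, 0.0), (0.0, 0.0), 0.0)
scene flap ((556.04638671875, 279.341796875), (84.32735443115234, 152.20599365234375), 89.5530014038086) 0.1003977496938474
```

```bash
sed -i 's/RACK=np.array(\[.577/RACK=np.array([.576/' h.py; python3 -c "
from h import *
go(rk(.085,-.09875,.22),88.8)
"
```

```text
shift [ 0.181  -0.165   0.0655] rot [ -0.12  -0.   -84.2 ] | pos [ 0.4918 -0.3906  0.2855] rot [-1.7992e+02  7.0000e-02  4.6000e+00] t 12.1 q [ -6.3  20.5  56.   82.4 -16.9  86.  -36.3] F [-0.4 -0.9 -0.2] w 0.0084
```

arm_command --targets '[[[0.018, -0.016, 0, 0, 0, -8.4, 1], [0.036, -0.033, 0, 0, 0, -16.8, 1], [0.054, -0.05, 0, 0, 0, -25.2, 1], [0.072, -0.066, 0, 0, 0, -33.6, 1], [0.09, -0.082, 0, 0, 0, -42, 1], [0.108, -0.1, 0, 0, 0, -50.4, 1], [0.126, -0.115, 0.02, 0, 0, -58.8, 1], [0.144, -0.132, 0.04, 0, 0, -67.2, 1], [0.165, -0.15, 0.06, 0, 0, -75.6, 1], [0.181, -0.165, 0.065, 0, 0, -84, 1]]]'

```text
time_s: 13.1
tool_pos: [0.6585, -0.2094, 0.2164]
tool_rot: [-179.6, -0.1, 89.0]
force: [-0.1, 0.6, 0.4]
grip_width: 0.0002
```

arm_command --targets '[[[0, 0, 0, 0, 0, 0, 1], [0, 0, 0, 0, 0, 0, 1]]]'

```text
time_s: 13.3
tool_pos: [0.6586, -0.2124, 0.2202]
tool_rot: [-179.8, 0.0, 88.5]
force: [-0.7, -0.5, -0.0]
grip_width: 0.0006
```

```bash
python3 -c "
from h import *
go(rk(.085,-.09875,.122),88.8)
for t in range(0,50,5):
    s=.115; th=np.radians(t)
    # tip contact: point on rear face, finger half thickness .015 behind
    x=-.0525+.105*np.cos(th)-s*np.sin(th)+.015; z=.01+.105*np.sin(th)+s*np.cos(th); print(t,round(x,4),round(z,4))
"
```

```text
shift [0.0009 0.0005 0.0982] rot [-0.16  0.02 -0.33] | pos [ 0.6586 -0.2124  0.2202] rot [-1.7984e+02  2.0000e-02  8.8470e+01] t 13.3 q [ -8.9  26.3  35.   77.5 -14.9  80.9  24.1] F [-0.7 -0.5 -0. ] w 0.0006
0 0.0675 0.125
5 0.0571 0.1337
10 0.0459 0.1415
15 0.0342 0.1483
20 0.0218 0.154
25 0.0091 0.1586
30 -0.0041 0.1621
35 -0.0175 0.1644
40 -0.031 0.1656
45 -0.0446 0.1656
```

arm_command --targets '[[[0.001, 0, 0.03, 0, 0, 0, 1], [0.001, 0, 0.06, 0, 0, 0, 1], [0.001, 0, 0.085, 0, 0, 0, 1], [0.001, 0, 0.095, 0, 0, 0, 1], [0.001, 0, 0.095, 0, 0, 0, 1], [0.001, -0.008, 0.095, 0, 0, 0, 1], [0.001, -0.0155, 0.095, 0, 0, 0, 1], [0.001, -0.018, 0.094, 0, 0, 0, 1], [0.001, -0.0225, 0.091, 0, 0, 0, 1], [0.001, -0.028, 0.0865, 0, 0, 0, 1]]]'

```text
time_s: 14.3
tool_pos: [0.6317, -0.2103, 0.1358]
tool_rot: [179.9, -0.0, 88.6]
force: [0.6, -0.5, 0.1]
grip_width: 0.0008
```

```bash
python3 -c "
from h import *
go(rk(.0459,-.09875,.1415),88.8)
c=cam('scene'); cv2.imwrite('pics/s5.png',c['img'][120:300,120:340,::-1].repeat(3,0).repeat(3,1))
"
```

```text
shift [-0.0007 -0.0118 -0.0057] rot [ 0.08 -0.   -0.18] | pos [ 0.6317 -0.2103  0.1358] rot [179.92  -0.    88.62] t 14.3 q [ -9.8  25.8  34.4  88.1 -15.2  70.7  25.6] F [ 0.6 -0.5  0.1] w 0.0008
```

View pics/s5.png

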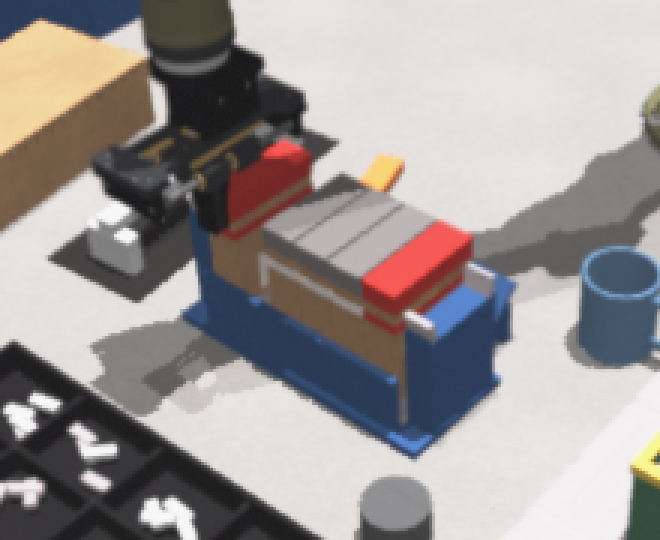

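The fingertip is behind the right-hand red carton, crop (215,205), and the carton is just starting to move. I'll keep pulling.

arm_command --targets '[[[0, -0.006, -0.004, 0, 0, 0, 1], [0, -0.012, -0.008, 0, 0, 0, 1], [0, -0.018, -0.011, 0, 0, 0, 1], [0, -0.024, -0.0145, 0, 0, 0, 1], [0, -0.03, -0.0175, 0, 0, 0, 1], [0, -0.036, -0.02, 0, 0, 0, 1], [0, -0.042, -0.022, 0, 0, 0, 1], [0, -0.048, -0.0245, 0, 0, 0, 1], [0, -0.054, -0.026, 0, 0, 0, 1], [0, -0.06, -0.028, 0, 0, 0, 1]]]'

```text
time_s: 15.35
tool_pos: [0.5703, -0.209, 0.1626]
tool_rot: [-179.9, -0.0, 88.6]
force: [1.1, -0.3, 0.7]
grip_width: 0.0004
```

```bash
python3 -c "
from h import *
go(rk(-.0175,-.09875,.1644),88.8)
c=cam('scene'); cv2.imwrite('pics/s6.png',c['img'][120:300,120:340,::-1].repeat(3,0).repeat(3,1))
"
```

```text
shift [-0.0007 -0.0138 -0.0018] rot [-0.1  -0.02 -0.21] | pos [ 0.5703 -0.209   0.1626] rot [-1.799e+02 -2.000e-02  8.859e+01] t 15.35 q [-12.3  17.3  36.2  95.1 -10.7  71.1  24.7] F [ 1.1 -0.3  0.7] w 0.0004
```

View pics/s6.png

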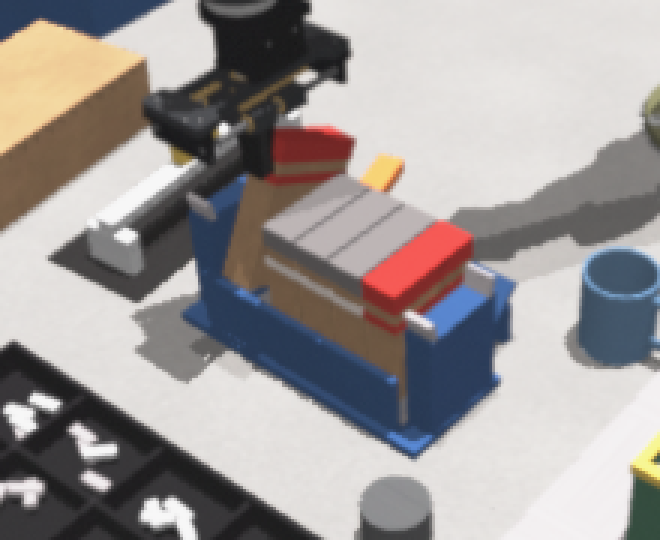

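It's tilting well, at about 30°. I'll take it past the balance point.

arm_command --targets '[[[0, -0.006, -0.001, 0, 0, 0, 1], [0, -0.012, -0.002, 0, 0, 0, 1], [0, -0.018, -0.003, 0, 0, 0, 1], [0, -0.024, -0.003, 0, 0, 0, 1], [0, -0.03, -0.003, 0, 0, 0, 1], [0, -0.033, -0.003, 0, 0, 0, 1], [0, -0.033, -0.01, 0, 0, 0, 1], [0, -0.025, -0.04, 0, 0, 0, 1], [0, -0.025, -0.08, 0, 0, 0, 1], [0, -0.025, -0.11, 0, 0, 0, 1]]]'

```text
time_s: 16.4
tool_pos: [0.5472, -0.2086, 0.2757]
tool_rot: [179.9, 0.0, 88.6]
force: [0.2, -0.8, 0.4]
grip_width: 0.0005
```

Run:
```python
from h import *
go(rk(-.1,-.09875,.27),88.8)
c=cam('scene'); cv2.imwrite('pics/s7.png',c['img'][120:300,120:340,::-1].repeat(3,0).repeat(3,1))
P=cloud(c);m=masks(c);z=P[...,2]
k=m["red"]&(P[...,0]>.4)&(P[...,0]<.65)&(P[...,1]<-.15)&(P[...,1]>-.25)
q=P[k]; print(q.min(0),q.max(0),np.median(q,0))
c=cam('top'); cv2.imwrite('pics/t7.png',c['img'][120:300,220:440,::-1].repeat(3,0).repeat(3,1))
```

```text
shift [-0.0008 -0.0733  0.0056] rot [ 0.11  0.04 -0.19] | pos [ 0.5472 -0.2086  0.2757] rot [1.7989e+02 4.0000e-02 8.8610e+01] t 16.4 q [-14.2  10.2  37.4  89.3  -6.3  82.4  22.2] F [ 0.2 -0.8  0.4] w 0.0005
[ 0.42435295 -0.22455354  0.09755257] [ 0.51858002 -0.16905672  0.4483118 ] [ 0.4885984  -0.19225814  0.1616736 ]
```

View pics/s7.png

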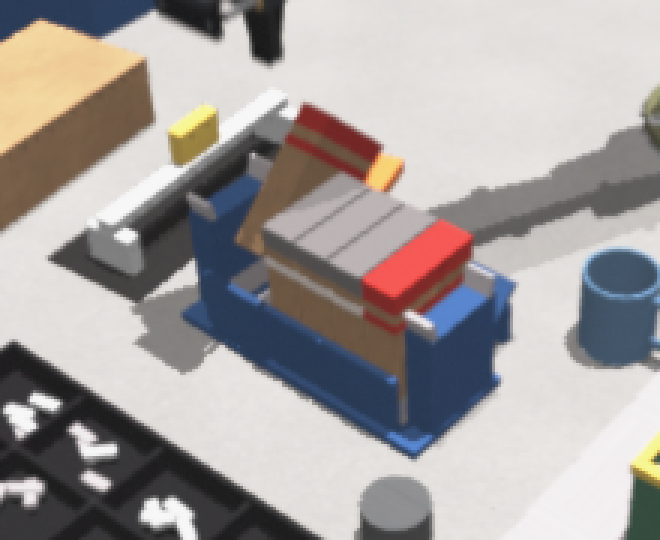

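View pics/t7.png

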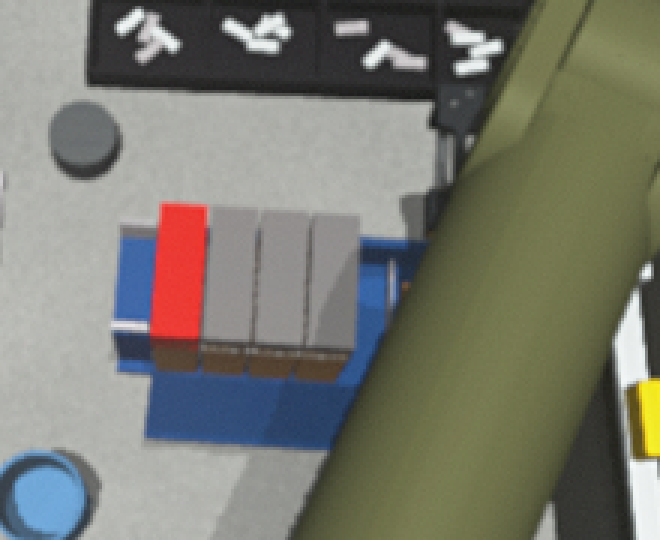

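The carton lies on the rest at 45°, crop (330,150). Next I'll turn the tool to a 45° tilt and approach along the carton's axis.

```bash
cat >> h.py <<'E'
def cart(a,s,y):
    return rk(-.0525+(a-s)*.70711,y,.01+(a+s)*.70711)
E
python3 -c "
from h import *
go(rk(-.175,-.09875,.30),178.8,45)
go(cart(.0525,.226,-.09875),178.8,45)
"
```

```text
shift [-0.0002 -0.1499 -0.0228] rot [-34.94 -34.66 -85.18] | pos [ 0.5491 -0.2096  0.2785] rot [1.795e+02 1.100e-01 8.860e+01] t 16.5 q [-14.1  10.1  37.4  89.1  -6.3  82.3  22.2] F [ 1.  -0.5 -0.5] w 0.0004
shift [ 0.     -0.1509  0.0703] rot [-34.94 -34.66 -85.18] | pos [ 0.5491 -0.2096  0.2785] rot [1.795e+02 1.100e-01 8.860e+01] t 16.5 q [-14.1  10.1  37.4  89.1  -6.3  82.3  22.2] F [ 1.  -0.5 -0.5] w 0.0004
```

arm_command --targets '[[[0, -0.01, -0.02, -2.9, -2.9, -7.1, -0.4], [0, -0.022, -0.04, -5.8, -5.8, -14.2, -0.4], [0, -0.034, -0.04, -8.7, -8.7, -21.3, -0.4], [0, -0.046, -0.04, -11.6, -11.6, -28.4, -0.4], [0, -0.06, -0.04, -14.5, -14.5, -35.5, -0.4], [0, -0.075, -0.04, -17.4, -17.4, -42.6, -0.4], [0, -0.09, -0.04, -20.3, -20.3, -49.7, -0.4], [0, -0.105, -0.04, -23.2, -23.2, -56.8, -0.4], [0, -0.12, -0.04, -26.1, -26.1, -63.9, -0.4], [0, -0.135, -0.03, -29, -29, -71, -0.4]]]'

```text
time_s: 17.5
tool_pos: [0.4491, -0.2175, 0.227]
tool_rot: [166.7, 20.6, 146.7]
force: [0.6, -0.0, 1.0]
grip_width: 0.0603
```

```bash
python3 -c "
from h import *
go(rk(-.175,-.09875,.27),178.8,45)
"
```

```text
shift [ 0.03   -0.0042 -0.0598] rot [ -4.59 -20.39 -29.61] | pos [ 0.4491 -0.2175  0.227 ] rot [166.66  20.58 146.75] t 17.5 q [ 13.8 -17.2  15.5 121.6  -9.2  54.1  92.6] F [ 0.6 -0.   1. ] w 0.0603
```

Joint 2 is at its limit (-17.2°), so the 45° pre-pose is out of reach. I'll fit a kinematic model from the logged states, to check which grasp tilts are reachable.

```bash
cat > kin.py <<'E'
import numpy as np, itertools
from scipy.optimize import least_squares
from scipy.spatial.transform import Rotation as R
S=[([-64.8,18.4,-4,83.1,1.3,78.5,-3.3],[.2685,.592,.2226],[180,0,155.61]),
([-43.4,-4.2,16.8,99,1.2,85,-21.3],[.4476,.1853,.3029],[180,0,95.38]),
([-23.5,10.2,36.6,86.6,-6.1,85.2,12.2],[.5775,-.1081,.2994],[180,0,89]),
([-6.1,20.5,54.8,85.1,-16.7,83.2,-32.4],[.4901,-.3893,.2604],[180,0,8.58]),
([-2.8,29.4,50.5,97.3,-24.7,65.1,-30.7],[.4927,-.3916,.077],[180,0,4.61]),
([-8.9,26.3,35,77.5,-14.9,80.9,24.1],[.6586,-.2124,.2202],[180,0,88.47]),
([-12.3,17.3,36.2,95.1,-10.7,71.1,24.7],[.5703,-.209,.1626],[180,0,88.59]),
([13.8,-17.2,15.5,121.6,-9.2,54.1,92.6],[.4491,-.2175,.227],[166.66,20.58,146.75])]
ry=lambda a:R.from_euler('y',a,degrees=True); rz=lambda a:R.from_euler('z',a,degrees=True)
def fk(p,sg,q):
    H,L1,L2,T,a,b,y0,a0=p
    r=rz(sg[0]*q[0]+a0)
    x=np.array([0,0,H])
    r=r*ry(q[1])*rz(sg[1]*q[2]); x=x+r.apply([a,0,L1])
    r=r*ry(q[3]); x=x+r.apply([0,0,0])
    r=r*rz(sg[2]*q[4]); x=x+r.apply([0,0,L2]); 
    r=r*ry(q[5]); x=x+r.apply([b,0,0]); r=r*rz(sg[3]*q[6]+y0); x=x+r.apply([0,0,T])
    return x,r
def res(p,sg):
    o=[]
    for q,x,e in S:
        X,r=fk(p,sg,q); o+=list(X-x); o+=list((R.from_euler('xyz',e,degrees=True).inv()*r).as_rotvec()*.3)
    return o
if __name__=="__main__":
    out=[]
    for sg in itertools.product([-1,1],repeat=4):
        for y0 in (0,90,180,-90):
            s=least_squares(res,[.3,.4,.35,.2,0,0,y0,0],args=(sg,),x_scale=[.1,.1,.1,.1,.1,.1,30,30]); out.append((s.cost,sg,s.x.round(4)))
    out.sort(key=lambda t:t[0])
    for o in out[:3]: print(o)
    s=out[0]; print(np.array(res(s[2],s[1])).reshape(-1,6).round(4))
E
python3 kin.py
```

```text
(np.float64(0.000105363709469662), (-1, -1, -1, -1), array([ 2.39000e-01,  4.75000e-01,  5.14800e-01,  3.64900e-01,
       -8.00000e-03, -1.06000e-02,  8.77101e+01, -2.29820e+00]))
(np.float64(0.0001053637094696625), (-1, -1, -1, -1), array([ 2.39000e-01,  4.75000e-01,  5.14800e-01,  3.64900e-01,
       -8.00000e-03, -1.06000e-02,  8.77101e+01, -2.29820e+00]))
(np.float64(0.00010536370946966471), (-1, -1, -1, -1), array([ 2.39000e-01,  4.75000e-01,  5.14800e-01,  3.64900e-01,
       -8.00000e-03, -1.06000e-02,  8.77101e+01, -2.29820e+00]))
[[ 0.0029  0.0069  0.0025 -0.0002 -0.0001  0.0003]
 [-0.0045  0.0054 -0.0003 -0.0001  0.0001 -0.0003]
 [-0.002   0.0011  0.0003 -0.0001  0.0001 -0.0001]
 [-0.0036  0.     -0.0021  0.0006 -0.0007 -0.0001]
 [-0.0037 -0.001  -0.003  -0.0001  0.0002  0.0002]
 [ 0.0015 -0.0025  0.0001  0.0006  0.0002  0.0002]
 [-0.0005  0.0001  0.0002 -0.      0.      0.0002]
 [-0.0003  0.0036  0.0019  0.0044 -0.0025 -0.0005]]
```

```bash
cat > ik.py <<'E'
from kin import *
PP=[.239,.475,.5148,.3649,-.008,-.0106,87.71,-2.298]; SG=(-1,-1,-1,-1)
LO=np.array([-163.93,-17.29,-79.2,3.27,-89.18,5.43,-154.24]);HI=np.array([163.93,119.83,71.16,140.29,269.18,117.66,154.24])
rng=np.random.default_rng(0)
def ik(p,r,n=12,q0=None):
    best=None
    f=lambda q:np.r_[(fk(PP,SG,q)[0]-p)*10,(r.inv()*fk(PP,SG,q)[1]).as_rotvec()*3]
    for i in range(n):
        g=q0 if (q0 is not None and i==0) else np.clip(np.array([0,20,20,90,-5,70,0])+rng.normal(size=7)*[40,25,40,25,40,30,70],LO+2,HI-2)
        s=least_squares(f,g,bounds=(LO+1,HI-1),x_scale=50,max_nfev=60)
        if best is None or s.cost<best[0]: best=(s.cost,s.x)
        if best[0]<1e-6: break
    return best
E
python3 - <<'E'
from h import *
from ik import *
for y in (-.09875,.09875):
  for yaw in (178.8,-1.2):
    for tilt in (45,35,30,25,15):
      o=[]
      for (a,s) in ((.0525,.100),(.0525,.14),(.0525,.18)):
        c,q=ik(cart(a,s,y),ori(yaw,tilt)); o.append("%.4f"%c+str(q.round(0)))
      print(y,yaw,tilt,o)
E
```

```text
-0.09875 178.8 45 ['0.0075[-15. -16.  47. 139. -36.  19. 153.]', '0.0330[ 11. -16.  24. 138. -38.  28. 153.]', '0.1134[ 24. -16.  16. 135. -38.  38. 153.]']
-0.09875 178.8 35 ['0.0000[ 16. -10.  16. 134. -33.  30. 147.]', '0.0000[ 35. -16.   1. 135. -35.  37. 148.]', '0.0255[ 41. -16.  -0. 132. -35.  45. 151.]']
-0.09875 178.8 30 ['0.0000[  1.  -9.  28. 131. -20.  33. 133.]', '0.0000[ -1. -16.  30. 132. -12.  37. 127.]', '0.0093[ 37. -16.  -0. 130. -26.  47. 141.]']
-0.09875 178.8 25 ['0.0000[ 88. -11. -55. 127. -34.  43. 143.]', '0.0000[ 18. -12.  12. 128. -15.  43. 128.]', '0.0003[ 34. -16.   0. 128. -19.  49. 132.]']
-0.09875 178.8 15 ['0.0000[-33.  -2.  57. 120.  -6.  48. 117.]', '0.0000[ 49.  -7. -20. 121. -12.  53. 123.]', '0.0000[-22. -16.  44. 121.   6.  57. 108.]']
-0.09875 -1.2 45 ['0.0013[ 91. -16. -49. 139. -76.  41.   6.]', '0.0050[ 52. -16.  -9. 139. -59.  38.  -6.]', '0.0469[ 49. -16.   0. 138. -56.  44.  -3.]']
-0.09875 -1.2 35 ['0.0000[ 15. -10.  17. 134. -33.  29. -34.]', '0.0000[ 34. -16.   1. 135. -35.  37. -32.]', '0.0255[ 41. -16.   0. 132. -35.  45. -29.]']
-0.
[... 1333 characters left out ...]
9.  -0.  20. -92.]', '0.5462[ -1. -16.   0. 139.  -0.  20. -92.]']
0.09875 -1.2 35 ['0.0078[ -1. -16.  -0. 139.  -0.  23. -92.]', '0.1102[ -1. -16.  -0. 136.  -0.  29. -92.]', '0.3129[ -1. -16.  -0. 132.  -0.  38. -92.]']
0.09875 -1.2 30 ['0.0000[ -1. -16.  -0. 137.  -0.  29. -92.]', '0.0545[ -1. -16.   0. 134.  -0.  36. -92.]', '0.1988[ -1. -16.  -0. 130.  -0.  44. -92.]']
0.09875 -1.2 25 ['0.0000[ -32.  -15.   28.  133.   14.   36. -104.]', '0.0153[ -1. -16.   0. 132.  -0.  42. -92.]', '0.1056[ -1. -16.  -0. 128.  -0.  49. -92.]']
0.09875 -1.2 15 ['0.0000[-20.  -8.  18. 125.   4.  47. -95.]', '0.0000[ -33.  -15.   28.  126.   10.   52. -101.]', '0.0048[ -1. -16.  -0. 125.  -0.  57. -92.]']
```

```bash
cat >> h.py <<'E'
CH=np.array([.5555,.279])
def grasp(a,s,y,yaw,tilt,dz=0,back=.019):
    o=ori(yaw,tilt); return cart(a,s,y)+o.apply([0,0,1])*back+[0,0,dz]
E
python3 - <<'E'
from h import *
from ik import *
q=np.array([13.8,-17.2,15.5,121.6,-9.2,54.1,92.6])
for y in (-.09875,.09875):
    for tilt in (25,20,15,10):
      for dz in (0,.1,.18):
        c,qq=ik(grasp(.058,.12,y,178.8,tilt,dz),ori(178.8,tilt),q0=q); print(y,tilt,dz,"%.5f"%c,qq.round(0))
for tilt in (-20,-25,-30,-35):
    for z in (.138,.2,.3):
        c,qq=ik(np.array([CH[0],CH[1],z])+ori(178.8,tilt).apply([0,0,.019]),ori(178.8,tilt)); print("ch",tilt,z,"%.5f"%c,qq.round(0))
go(grasp(.058,.12,-.09875,178.8,20,.12),178.8,20)
E
```

```text
Traceback (most recent call last):
  File "ik.py", line 10, in ik
    s=least_squares(f,g,bounds=(LO+1,HI-1),x_scale=50,max_nfev=60)
ValueError: Initial guess is outside of provided bounds
```

Run:
```python
from h import *
from ik import *
q=np.array([13.8,-15,15.5,121.6,-9.2,54.1,92.6])
for y in (-.09875,.09875):
    for tilt in (25,20,15,10):
      for dz in (0,.1,.18):
        c,qq=ik(grasp(.058,.12,y,178.8,tilt,dz),ori(178.8,tilt),q0=q); print(y,tilt,dz,"%.5f"%c,qq.round(0))
for tilt in (-20,-25,-30,-35):
    for z in (.138,.2,.3):
        c,qq=ik(np.array([CH[0],CH[1],z])+ori(178.8,tilt).apply([0,0,.019]),ori(178.8,tilt)); print("ch",tilt,z,"%.5f"%c,qq.round(0))
go(grasp(.058,.12,-.09875,178.8,20,.1),178.8,20)
```

```text
-0.09875 25 0 0.00000 [-40. -16.  63. 127.   6.  37. 109.]
-0.09875 25 0.1 0.00000 [  5. -14.  21. 120.  -8.  51. 119.]
-0.09875 25 0.18 0.00000 [ 13. -15.  13. 113.  -9.  60. 118.]
-0.09875 20 0 0.00000 [-50. -15.  70. 124.  10.  43. 105.]
-0.09875 20 0.1 0.00000 [ 10. -10.  16. 117.  -7.  56. 118.]
-0.09875 20 0.18 0.00000 [ 11. -12.  14. 109.  -6.  65. 115.]
-0.09875 15 0 0.00000 [ -8.  -2.  33. 120.  -7.  48. 118.]
-0.09875 15 0.1 0.00000 [ -2.  -8.  25. 113.  -3.  60. 114.]
-0.09875 15 0.18 0.00000 [  8.  -9.  16. 106.  -4.  70. 113.]
-0.09875 10 0 0.00000 [  7.   1.  17. 117.  -6.  53. 116.]
-0.09875 10 0.1 0.00000 [ 40.  -4. -15. 109.  -6.  66. 115.]
-0.09875 10 0.18 0.00000 [ -2.  -6.  24. 102.  -1.  75. 111.]
0.09875 25 0 0.00000 [  2. -14.  -3. 133.  -1.  36.  89.]
0.09875 25 0.1 0.01728 [ -1. -16.   0. 123.  -0.  51.  88.]
0.09875 25 0.18 0.04463 [ -1. -16.  -0. 113.  -0.  63.  88.]
0.09875 20 0 0.00000 [ -9. -11.   7. 130.   2.  41.  86.]
0.09875 20 0.1 0.00011 [ -1. -16.   0. 122.  -0.  55.  88.]
0.09875 20 0.18 0.00680 [ -1. -16.  -0. 112.  -0.  66.  88.]
0.09875 15 0 0
[... 522 characters left out ...]
.138 0.00000 [ 16.  58. -76.  76.  35. 101.  34.]
ch -25 0.2 0.00000 [ -4.  35. -31.  72.   4.  98.  55.]
ch -25 0.3 0.00000 [-23.  30.  -1.  64. -10. 109.  64.]
ch -30 0.138 0.00000 [-35.  39.  18.  72. -20. 100.  74.]
ch -30 0.2 0.00000 [-57.  52.  67.  68. -45. 117.  90.]
ch -30 0.3 0.00000 [-23.  34.  -0.  60. -12. 114.  64.]
ch -35 0.138 0.00000 [  1.  48. -42.  68.  10. 103.  50.]
ch -35 0.2 0.00000 [-43.  44.  38.  65. -31. 114.  80.]
ch -35 0.3 0.00057 [ -6.  39. -31.  58.   0. 117.  53.]
shift [-0.0193  0.0227  0.0227] rot [  1.92   4.04 -29.75] | pos [ 0.4491 -0.2175  0.227 ] rot [166.66  20.58 146.75] t 17.5 q [ 13.8 -17.2  15.5 121.6  -9.2  54.1  92.6] F [ 0.6 -0.   1. ] w 0.0603
```

Run:
```python
from h import *
go(grasp(.062,.12,-.09875,178.8,20,.09),178.8,20)
```

```text
shift [-0.0191  0.0224  0.0304] rot [  1.92   4.04 -29.75] | pos [ 0.4491 -0.2175  0.227 ] rot [166.66  20.58 146.75] t 17.5 q [ 13.8 -17.2  15.5 121.6  -9.2  54.1  92.6] F [ 0.6 -0.   1. ] w 0.0603
```

Run:
```python
from h import *
T0=R.from_euler('xyz',[179.5,.11,88.6],degrees=True); p0=np.array([.5491,-.2096,.2785])
Tc=T0*R.from_rotvec([-29,-29,-71],degrees=True); pc=p0+T0.apply([0,-.135,-.03])
print(pc,Tc.as_euler('xyz',degrees=True))
p=grasp(.062,.12,-.09875,178.8,20,.09);t=ori(178.8,20)
print(p,Tc.inv().apply(p-pc).round(4),(Tc.inv()*t).as_rotvec(degrees=True).round(2))
```

```text
[ 0.41388507 -0.20624007  0.30732072] [173.63347319  38.37726353 160.33032605]
[ 0.48693702 -0.20790606  0.21083986] [0.0055 0.0097 0.1205] [ -2.78  19.07 -15.14]
```

arm_command --targets '[[[0, 0, 0, 0, 0, 0, -0.4], [0, 0, 0, 0, 0, 0, -0.4], [0, 0, 0, 0, 0, 0, -0.4]]]'

```text
time_s: 17.8
tool_pos: [0.4513, -0.2169, 0.2301]
tool_rot: [166.7, 20.7, 146.5]
force: [0.1, 0.4, 1.3]
grip_width: 0.061
```

Run:
```python
from h import *
go(grasp(.062,.12,-.09875,178.8,20,.09),178.8,20)
```

```text
shift [-0.0163  0.0202  0.0323] rot [  1.8    4.17 -29.93] | pos [ 0.4513 -0.2169  0.2301] rot [166.67  20.69 146.52] t 17.8 q [ 13.4 -17.2  15.4 121.3  -8.9  54.2  91.9] F [0.1 0.4 1.3] w 0.061
```

It stayed put, so the commanded pose is the one actually reached. I'll continue from the measured pose.

arm_command --targets '[[[-0.004, 0.005, 0, 0.4, 1, -7.5, -0.4], [-0.008, 0.01, 0.005, 0.9, 2, -15, -0.4], [-0.012, 0.015, 0.015, 1.3, 3, -22.5, -0.4], [-0.016, 0.02, 0.025, 1.8, 4.2, -30, -0.4], [-0.016, 0.02, 0.032, 1.8, 4.2, -30, -0.4], [-0.016, 0.02, 0.032, 1.8, 4.2, -30, -0.4], [-0.016, 0.02, 0.032, 1.8, 4.2, -30, -0.4]]]'

```text
time_s: 18.5
tool_pos: [0.4849, -0.2081, 0.2095]
tool_rot: [179.9, 19.9, 178.8]
force: [0.4, 0.6, -0.6]
grip_width: 0.0609
```

Run:
```python
from h import *
go(grasp(.062,.12,-.09875,178.8,20,0),178.8,20)
c=cam('scene'); cv2.imwrite('pics/s8.png',c['img'][60:240,120:340,::-1].repeat(3,0).repeat(3,1))
```

```text
shift [0.0283 0.0002 0.0841] rot [ 0.06 -0.11 -0.05] | pos [ 0.4849 -0.2081  0.2095] rot [179.92  19.89 178.75] t 18.5 q [  7.5 -10.5  16.7 117.4  -5.9  54.5 115.9] F [ 0.4  0.6 -0.6] w 0.0609
```

View pics/s8.png

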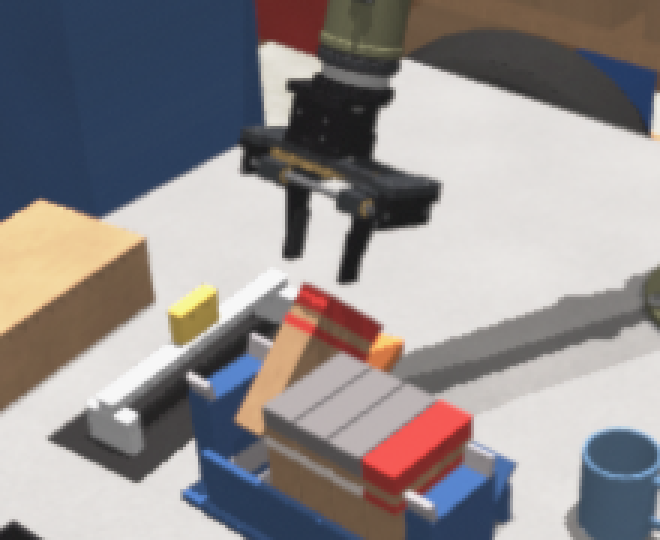

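The fingers straddle the tilted carton from above, crop (320,265) over (330,320). I'll descend and grip.

arm_command --targets '[[[0.007, 0, 0.02, 0, 0, 0, -0.4], [0.014, 0, 0.042, 0, 0, 0, -0.4], [0.021, 0, 0.063, 0, 0, 0, -0.4], [0.026, 0, 0.078, 0, 0, 0, -0.4], [0.028, 0, 0.084, 0, 0, 0, -0.4], [0.028, 0, 0.084, 0, 0, 0, 0], [0.028, 0, 0.084, 0, 0, 0, 1], [0.028, 0, 0.084, 0, 0, 0, 1], [0.028, 0, 0.084, 0, 0, 0, 1], [0.028, 0, 0.084, 0, 0, 0, 1]]]' --newtons 40

```text
time_s: 19.55
tool_pos: [0.4878, -0.2094, 0.1217]
tool_rot: [-180.0, 20.0, 178.8]
force: [0.1, -3.2, 0.7]
grip_width: 0.0356
```

arm_command --targets '[[[0, 0, 0, 0, 0, 0, 1], [0, 0, 0, 0, 0, 0, 1]]]'

```text
time_s: 19.75
tool_pos: [0.4878, -0.2094, 0.1217]
tool_rot: [-180.0, 20.0, 178.8]
force: [-0.8, -2.7, 4.4]
grip_width: 0.0357
```

Run:
```python
from h import *
go(grasp(.062,.12,-.09875,178.8,20,0.16),178.8,20)
c=cam('scene'); cv2.imwrite('pics/s9.png',c['img'][60:240,120:340,::-1].repeat(3,0).repeat(3,1))
```

```text
shift [-0.0536  0.0014 -0.1498] rot [-0.02 -0.01  0.03] | pos [ 0.4878 -0.2094  0.1217] rot [-179.97   19.99  178.84] t 19.75 q [  7.1  -5.1  18.3 123.6  -9.5  43.3 120.3] F [-0.8 -2.7  4.4] w 0.0357
```

View pics/s9.png

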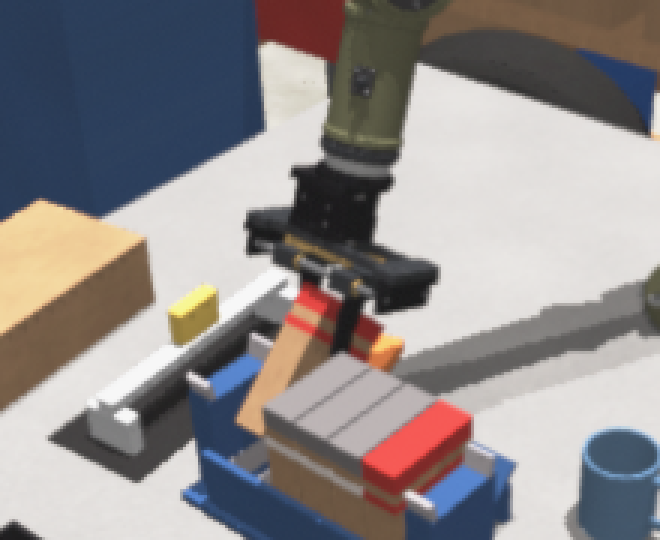

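arm_command --targets '[[[-0.001, 0, -0.004, 0, 0, 0, 1], [-0.004, 0, -0.012, 0, 0, 0, 1], [-0.009, 0, -0.026, 0, 0, 0, 1], [-0.016, 0, -0.045, 0, 0, 0, 1], [-0.023, 0, -0.065, 0, 0, 0, 1], [-0.03, 0, -0.085, 0, 0, 0, 1], [-0.038, 0, -0.106, 0, 0, 0, 1], [-0.046, 0, -0.128, 0, 0, 0, 1], [-0.052, 0, -0.145, 0, 0, 0, 1], [-0.053, 0, -0.149, 0, 0, 0, 1]]]'

```text
time_s: 20.8
tool_pos: [0.4862, -0.2073, 0.2793]
tool_rot: [179.9, 19.8, 179.0]
force: [1.4, -0.7, -4.1]
grip_width: 0.0358
```

Run:
```python
from h import *
go(np.array([CH[0],CH[1],.30])+ori(178.8,-25).apply([0,0,.019]),178.8,-25)
c=cam('scene'); cv2.imwrite('pics/s10.png',c['img'][60:240,120:340,::-1].repeat(3,0).repeat(3,1))
```

```text
shift [-0.0505  0.4875  0.0152] rot [ 0.07 44.83  0.19] | pos [ 0.4862 -0.2073  0.2793] rot [179.92  19.83 178.95] t 20.8 q [  7.5 -12.6  15.8 111.   -4.6  62.8 113.9] F [ 1.4 -0.7 -4.1] w 0.0358
```

View pics/s10.png

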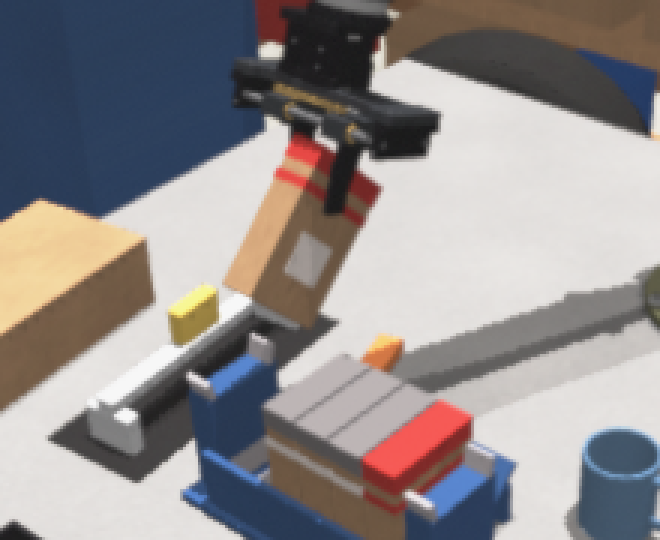

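The carton is lifted and held firmly at its tilt, crop (300,235). Next I'll carry it over the row towards the chute.

arm_command --targets '[[[-0.002, 0.01, -0.006, 0, 0, 0, 1], [-0.004, 0.03, -0.012, 0, 0, 0, 1], [-0.007, 0.055, -0.019, 0, 0, 0, 1], [-0.007, 0.085, -0.019, 0, 0, 0, 1], [-0.007, 0.115, -0.019, 0, 0, 0, 1], [-0.007, 0.145, -0.019, 0, 2, 0, 1], [-0.007, 0.175, -0.019, 0, 5, 0, 1], [-0.007, 0.205, -0.019, 0, 8, 0, 1], [-0.007, 0.235, -0.019, 0, 11, 0, 1], [-0.007, 0.265, -0.019, 0, 14, 0, 1]]]'

```text
time_s: 21.85
tool_pos: [0.4903, 0.0588, 0.2979]
tool_rot: [180.0, 5.6, 178.9]
force: [-0.4, -0.3, -5.0]
grip_width: 0.0359
```

Run:
```python
from h import *
go(np.array([CH[0],CH[1],.29])+ori(178.8,-25).apply([0,0,.019]),179,-25)
```

```text
shift [-0.0503  0.2214  0.0303] rot [-0.04 30.61 -0.06] | pos [0.4903 0.0588 0.2979] rot [179.96   5.61 178.93] t 21.85 q [  2.7  -6.2 -12.2 101.7  -0.3  78.9  79.4] F [-0.4 -0.3 -5. ] w 0.0359
```

arm_command --targets '[[[-0.004, 0.028, 0, 0, 2.5, 0, 1], [-0.009, 0.056, 0.002, 0, 6, 0, 1], [-0.014, 0.084, 0.005, 0, 10, 0, 1], [-0.02, 0.112, 0.009, 0, 14, 0, 1], [-0.027, 0.14, 0.014, 0, 18, 0, 1], [-0.034, 0.165, 0.019, 0, 22, 0, 1], [-0.041, 0.19, 0.024, 0, 26, 0, 1], [-0.047, 0.21, 0.028, 0, 29, 0, 1], [-0.05, 0.22, 0.03, 0, 30.6, 0, 1], [-0.05, 0.2215, 0.03, 0, 30.6, 0, 1]]]'

```text
time_s: 22.85
tool_pos: [0.5484, 0.2791, 0.2709]
tool_rot: [180.0, -25.0, 179.0]
force: [-0.0, 0.0, -4.8]
grip_width: 0.036
```

arm_command --targets '[[[0, 0, 0, 0, 0, 0, 1], [0, 0, 0, 0, 0, 0, 1]]]'

```text
time_s: 23.05
tool_pos: [0.5485, 0.2765, 0.275]
tool_rot: [180.0, -24.7, 178.9]
force: [0.6, 0.9, -4.1]
grip_width: 0.0357
```

Run:
```python
from h import *
go(np.array([CH[0],CH[1],.29])+ori(178.8,-25).apply([0,0,.019]),179,-25)
c=cam('scene'); cv2.imwrite('pics/s11.png',c['img'][100:340,240:460,::-1].repeat(2,0).repeat(2,1))
P=cloud(c);m=masks(c)
b=(P[...,0]>.4)&(P[...,0]<.75)&(P[...,1]>.2)&(P[...,1]<.36)&(P[...,2]>.14)&(P[...,2]<.35)
k=b&m["red"]; q=P[k]; print(len(q),q.min(0),q.max(0))
# brown carton faces seen from scene camera: +x face and +y face
hsv=cv2.cvtColor(np.ascontiguousarray(c["img"]),cv2.COLOR_RGB2HSV)
br=b&(hsv[...,0]>8)&(hsv[...,0]<20)&(hsv[...,1]>60)
u=cv2.dilate((b).astype(np.uint8),None)
# normals
gx=np.gradient(P,axis=1);gy=np.gradient(P,axis=0);n=np.cross(gx,gy);n/=np.linalg.norm(n,axis=2,keepdims=True)
for ax in range(3):
    s=br&(abs(n[...,ax])>.85)&np.isfinite(n[...,0])
    if s.sum()>20:
        q=P[s]; cc=q.mean(0); v=np.linalg.svd(q-cc)[2][2]; print(ax,s.sum(),cc.round(4),v.round(3),q.min(0).round(3),q.max(0).round(3))
c=cam('top'); cv2.imwrite('pics/t11.png',c['img'][100:340,80:300,::-1].repeat(2,0).repeat(2,1))
```

```text
shift [0.0001 0.0026 0.0025] rot [-0.02  0.33 -0.13] | pos [0.5485 0.2765 0.275 ] rot [179.99 -24.67 178.87] t 23.05 q [-11.7  32.4 -19.4  62.7  -2.4 107.7  58.4] F [ 0.6  0.9 -4.1] w 0.0357
190 [0.51406611 0.26017236 0.28162484] [0.59991494 0.29479152 0.32772001]
0 361 [0.5979 0.2759 0.2374] [-1.     0.022 -0.004] [0.594 0.245 0.176] [0.617 0.325 0.35 ]
1 409 [0.5614 0.2941 0.2312] [-0.028 -1.     0.001] [0.497 0.252 0.176] [0.618 0.328 0.35 ]
```

View pics/s11.png

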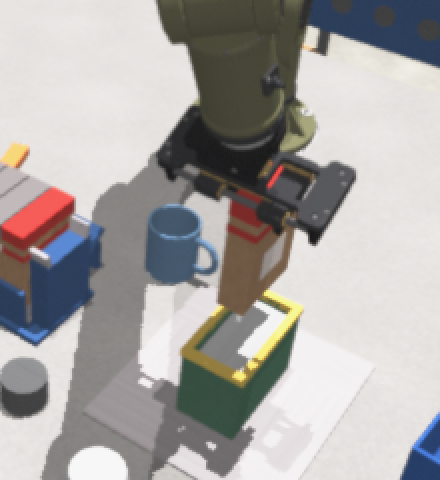

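View pics/t11.png

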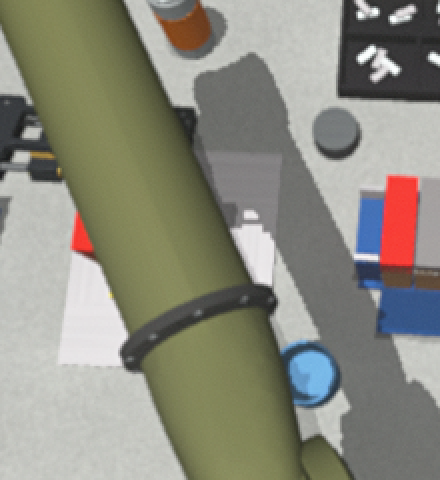

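The carton hangs upright just over the mouth, scene crop (255,260). Its centre measures (0.5455, 0.2765), so it needs about +10 mm in x and +2.5 mm in y.

Run:
```python
from h import *
p=get_obs()["tool_pos"]
go(p+[.01,.0025,0],179,-25)
go(p+[.01,.0025,-.152],179,-25)
```

```text
shift [-0.009   0.0027 -0.0041] rot [ 0.01  0.38 -0.15] | pos [0.5487 0.2763 0.2756] rot [179.97 -24.62 178.85] t 23.15 q [-11.6  32.4 -19.4  62.7  -2.4 107.7  58.4] F [-1.2 -0.5 -4. ] w 0.0356
shift [-0.0724  0.0026  0.134 ] rot [ 0.01  0.38 -0.15] | pos [0.5487 0.2763 0.2756] rot [179.97 -24.62 178.85] t 23.15 q [-11.6  32.4 -19.4  62.7  -2.4 107.7  58.4] F [-1.2 -0.5 -4. ] w 0.0356
```

arm_command --targets '[[[-0.009, 0.0026, -0.004, 0, 0, 0, 1], [-0.013, 0.0026, 0.005, 0, 0, 0, 1], [-0.0215, 0.0026, 0.023, 0, 0, 0, 1], [-0.03, 0.0026, 0.041, 0, 0, 0, 1], [-0.036, 0.0026, 0.055, 0, 0, 0, 1], [-0.0424, 0.0026, 0.0685, 0, 0, 0, 1], [-0.0465, 0.0026, 0.0776, 0, 0, 0, 1], [-0.0507, 0.0026, 0.0867, 0, 0, 0, 1], [-0.055, 0.0026, 0.0958, 0, 0, 0, 1], [-0.0591, 0.0026, 0.105, 0, 0, 0, 1]]]'

```text
time_s: 24.15
tool_pos: [0.559, 0.2792, 0.1538]
tool_rot: [180.0, -24.7, 178.9]
force: [0.3, -1.4, -3.2]
grip_width: 0.0356
```

Run:
```python
from h import *
go([.5587,.2788,.1235],179,-25)
c=cam('scene'); cv2.imwrite('pics/s12.png',c['img'][100:340,240:460,::-1].repeat(2,0).repeat(2,1))
```

```text
shift [-0.0124 -0.0004  0.0277] rot [-0.01  0.33 -0.14] | pos [0.559  0.2792 0.1538] rot [179.98 -24.67 178.87] t 24.15 q [-11.4  36.8 -18.9  70.1  -0.9  96.3  60.1] F [ 0.3 -1.4 -3.2] w 0.0356
```

View pics/s12.png

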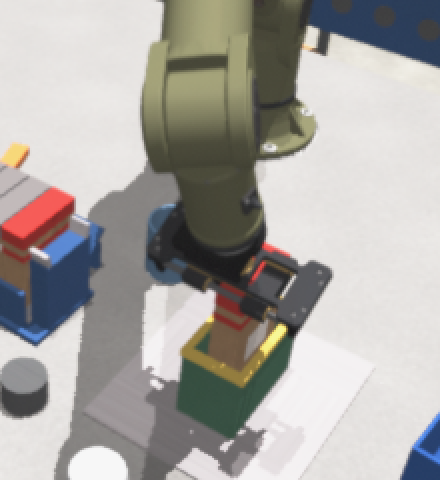

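The carton is passing through the mouth with low force. I'll lower it the last 30 mm, then release.

arm_command --targets '[[[-0.004, 0, 0.009, 0, 0, 0, 1], [-0.008, 0, 0.018, 0, 0, 0, 1], [-0.012, 0, 0.026, 0, 0, 0, 1], [-0.0125, 0, 0.0275, 0, 0, 0, 1], [-0.0125, 0, 0.0275, 0, 0, 0, 0.2], [-0.0125, 0, 0.0275, 0, 0, 0, -0.2], [-0.0125, 0, 0.0275, 0, 0, 0, -0.3], [-0.0125, 0, 0.0275, 0, 0, 0, -0.3], [-0.0125, 0, 0.0275, 0, 0, 0, -0.3]]]'

```text
time_s: 25.1
tool_pos: [0.5587, 0.2803, 0.1256]
tool_rot: [179.9, -24.6, 179.0]
force: [-0.4, -0.2, -0.4]
grip_width: 0.0546
```

Run:
```python
from h import *
go([.5587,.2788,.1235],179,-25)
c=cam('scene'); cv2.imwrite('pics/s13.png',c['img'][100:340,240:460,::-1].repeat(2,0).repeat(2,1))
```

```text
shift [-0.0009 -0.0015  0.0019] rot [ 0.07  0.35 -0.06] | pos [0.5587 0.2803 0.1256] rot [179.86 -24.65 178.96] t 25.1 q [-11.3  37.9 -18.8  71.7  -0.6  93.6  60.4] F [-0.4 -0.2 -0.4] w 0.0546
```

View pics/s13.png

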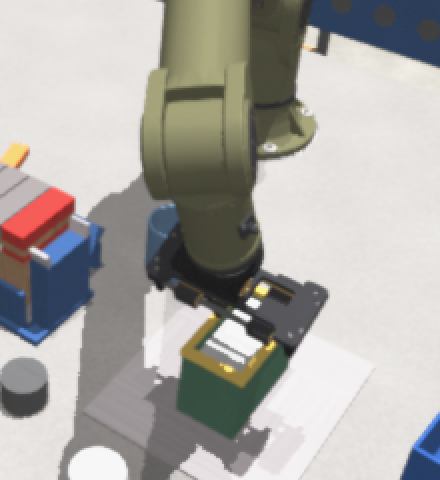

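The carton dropped through, and only the shut flap shows in the mouth, crop (235,335). Next is the left red carton.

Run:
```python
from h import *
go(rk(.085,.09875,.22),88.8)
go([.5587,.28,.26],179,-25)
```

```text
shift [-0.0603 -0.2919 -0.1325] rot [-19.28 -19.41  88.59] | pos [0.5587 0.2801 0.1253] rot [179.88 -24.66 178.94] t 25.15 q [-11.3  37.9 -18.8  71.7  -0.6  93.6  60.4] F [ 0.2 -0.1  0. ] w 0.0551
shift [ 5.610e-02  1.000e-04 -1.224e-01] rot [ 0.06  0.34 -0.07] | pos [0.5587 0.2801 0.1253] rot [179.88 -24.66 178.94] t 25.15 q [-11.3  37.9 -18.8  71.7  -0.6  93.6  60.4] F [ 0.2 -0.1  0. ] w 0.0551
```

arm_command --targets '[[[0.01, 0, -0.02, 0, 0, 0, -0.3], [0.025, 0, -0.055, 0, 0, 0, 0.2], [0.042, 0, -0.092, 0, 0, 0, 1], [0.05, -0.01, -0.11, -1.8, -1.8, 8, 1], [0.04, -0.04, -0.115, -3.5, -3.5, 16, 1], [0.03, -0.075, -0.12, -5.2, -5.2, 24, 1], [0.02, -0.11, -0.125, -7, -7, 32, 1], [0.01, -0.145, -0.13, -8.7, -8.7, 40, 1], [0, -0.18, -0.135, -10.4, -10.4, 48, 1], [-0.015, -0.215, -0.135, -12.2, -12.2, 56, 1]]]'

```text
time_s: 26.15
tool_pos: [0.6251, 0.0617, 0.2424]
tool_rot: [-175.3, -8.6, 120.8]
force: [0.2, 0.0, -0.1]
grip_width: 0.0014
```

Run:
```python
from h import *
go(rk(.085,.09875,.22),88.8)
```

```text
shift [-0.087  -0.0053  0.01  ] rot [-6.97 -7.09 32.24] | pos [0.6251 0.0617 0.2424] rot [-175.3    -8.62  120.77] t 26.15 q [-1.  21.8 -5.1 77.  -3.9 89.2 25.6] F [ 0.2  0.  -0.1] w 0.0014
```

arm_command --targets '[[[-0.018, -0.001, 0, -1.4, -1.4, 6.5, 1], [-0.036, -0.002, 0, -2.8, -2.8, 13, 1], [-0.054, -0.003, 0, -4.2, -4.2, 19.5, 1], [-0.07, -0.004, 0.005, -5.6, -5.6, 26, 1], [-0.085, -0.005, 0.01, -7, -7.1, 32.2, 1], [-0.087, -0.0053, 0.01, -7, -7.1, 32.2, 1], [-0.087, -0.0053, 0.01, -7, -7.1, 32.2, 1], [-0.087, -0.0053, 0.01, -7, -7.1, 32.2, 1]]]'

```text
time_s: 26.95
tool_pos: [0.6629, -0.0115, 0.2186]
tool_rot: [-179.8, -0.1, 89.3]
force: [0.6, -0.2, -0.5]
grip_width: 0.0004
```

Run:
```python
from h import *
go(rk(.085,.09875,.125),88.8)
c=cam('top'); cv2.imwrite('pics/t14.png',c['img'][:,:,::-1])
c=cam('scene'); cv2.imwrite('pics/s14.png',c['img'][60:240,120:340,::-1].repeat(3,0).repeat(3,1))
```

```text
shift [-0.0027  0.0005  0.0936] rot [-0.18 -0.08  0.53] | pos [ 0.6629 -0.0115  0.2186] rot [-1.7982e+02 -8.0000e-02  8.9330e+01] t 26.95 q [-2.4 20.1  1.5 81.4 -0.6 78.7 -1.5] F [ 0.6 -0.2 -0.5] w 0.0004
```

View pics/t14.png

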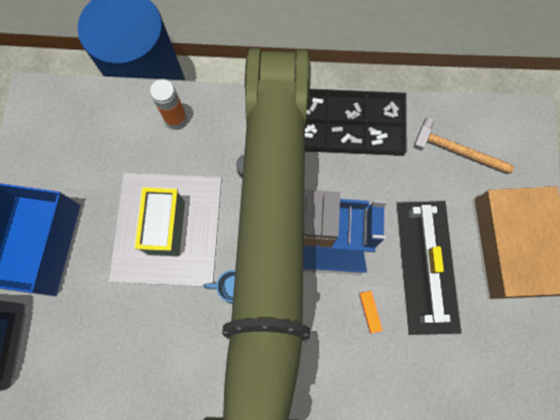

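View pics/s14.png

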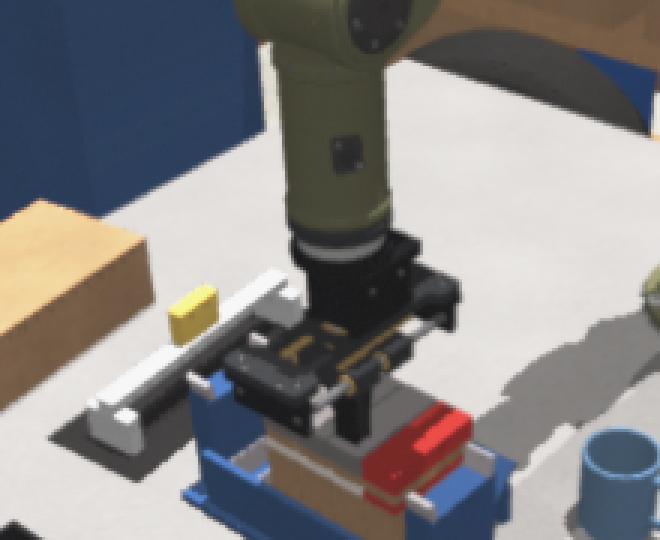

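Ready behind the left carton. The top view shows the flap shut and the keeper on the mat at (437,262). I'll make the same tipping motion.

arm_command --targets '[[[-0.002, 0, 0.03, 0, 0, 0.5, 1], [-0.002, 0, 0.06, 0, 0, 0.5, 1], [-0.002, 0, 0.085, 0, 0, 0.5, 1], [-0.002, 0, 0.094, 0, 0, 0.5, 1], [-0.002, 0, 0.094, 0, 0, 0.5, 1], [-0.002, -0.008, 0.094, 0, 0, 0.5, 1], [-0.002, -0.0165, 0.094, 0, 0, 0.5, 1], [-0.002, -0.02, 0.093, 0, 0, 0.5, 1], [-0.002, -0.0245, 0.09, 0, 0, 0.5, 1], [-0.002, -0.03, 0.0855, 0, 0, 0.5, 1]]]'

```text
time_s: 28.05
tool_pos: [0.6325, -0.014, 0.1334]
tool_rot: [-179.9, -0.0, 88.7]
force: [0.2, 0.4, 0.1]
grip_width: 0.0006
```

arm_command --targets '[[[0, -0.006, -0.004, 0, 0, 0, 1], [0, -0.012, -0.008, 0, 0, 0, 1], [0, -0.018, -0.011, 0, 0, 0, 1], [0, -0.024, -0.0145, 0, 0, 0, 1], [0, -0.03, -0.0175, 0, 0, 0, 1], [0, -0.036, -0.02, 0, 0, 0, 1], [0, -0.042, -0.022, 0, 0, 0, 1], [0, -0.048, -0.0245, 0, 0, 0, 1], [0, -0.054, -0.026, 0, 0, 0, 1], [0, -0.06, -0.028, 0, 0, 0, 1]]]'

```text
time_s: 29.05
tool_pos: [0.5712, -0.0127, 0.1603]
tool_rot: [-179.7, -0.0, 88.7]
force: [-0.1, -0.9, 0.5]
grip_width: 0.0002
```

```bash
python3 -c "
from h import *
go(rk(-.0175,.09875,.1644),88.8)
c=cam('scene'); cv2.imwrite('pics/s15.png',c['img'][60:240,120:340,::-1].repeat(3,0).repeat(3,1))
"
```

```text
shift [ 0.0005 -0.0107 -0.0041] rot [-0.31 -0.01 -0.12] | pos [ 0.5712 -0.0127  0.1603] rot [-1.7969e+02 -1.0000e-02  8.8680e+01] t 29.05 q [-2.3 11.3  1.  99.1 -0.2 69.9 -2.5] F [-0.1 -0.9  0.5] w 0.0002
```

View pics/s15.png

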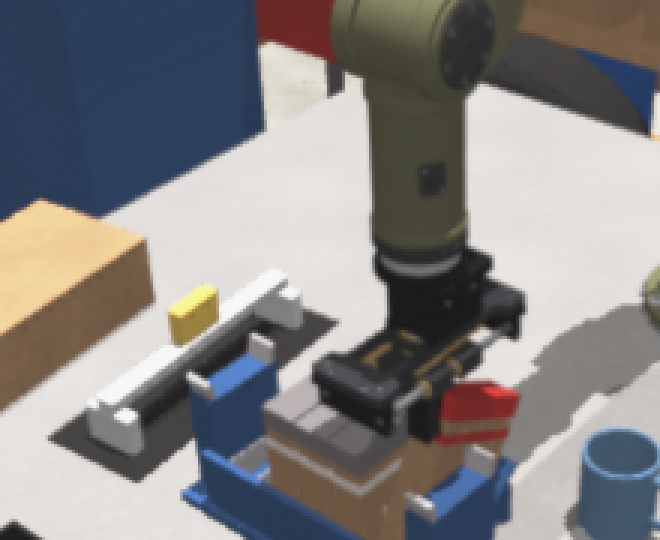

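It's tilting correctly and the grey cartons stay upright. I'll take it past balance.

arm_command --targets '[[[0, -0.006, -0.002, 0, 0, 0, 1], [0, -0.012, -0.003, 0, 0, 0, 1], [0, -0.018, -0.004, 0, 0, 0, 1], [0, -0.024, -0.005, 0, 0, 0, 1], [0, -0.03, -0.005, 0, 0, 0, 1], [0, -0.034, -0.005, 0, 0, 0, 1], [0, -0.034, -0.012, 0, 0, 0, 1], [0, -0.025, -0.04, 0, 0, 0, 1], [0, -0.025, -0.08, 0, 0, 0, 1], [0, -0.025, -0.11, 0, 0, 0, 1]]]'

```text
time_s: 30.1
tool_pos: [0.5486, -0.0121, 0.2735]
tool_rot: [-179.9, -0.0, 88.7]
force: [-0.6, -1.0, 0.6]
grip_width: 0.0009
```

```bash
python3 -c "
from h import *
from ik import *
q=get_obs()['qpos']
for t in (10,15,20):
  for dz in (0,.05,.09,.12):
    c,qq=ik(grasp(.062,.12,.09875,178.8,t,dz),ori(178.8,t),q0=q); print(t,dz,'%.5f'%c,qq.round(0))
go(grasp(.062,.12,.09875,178.8,15,.1),178.8,15)
c=cam('scene'); cv2.imwrite('pics/s16.png',c['img'][60:240,120:340,::-1].repeat(3,0).repeat(3,1))
"
```

```text
10 0 0.00000 [ -3.  -4.   2. 121.   0.  53.  88.]
10 0.05 0.00000 [ -3.  -7.   1. 118.   0.  59.  88.]
10 0.09 0.00000 [ -6.  -9.   4. 115.   1.  64.  87.]
10 0.12 0.00000 [-25. -11.  21. 112.   5.  68.  83.]
15 0 0.00000 [ -5.  -8.   4. 125.   1.  47.  87.]
15 0.05 0.00000 [ -3. -11.   1. 122.   0.  54.  87.]
15 0.09 0.00000 [  6. -13.  -6. 118.  -2.  59.  89.]
15 0.12 0.00000 [ -0. -13.  -1. 116.  -0.  63.  88.]
20 0 0.00000 [-10. -11.   9. 129.   3.  42.  85.]
20 0.05 0.00000 [  3. -14.  -3. 125.  -1.  49.  89.]
20 0.09 0.00000 [-10. -16.   7. 122.   3.  54.  85.]
20 0.12 0.00059 [ -1. -16.   0. 119.  -0.  58.  88.]
shift [ 0.0003 -0.0591  0.0533] rot [-11.83 -11.84 -89.55] | pos [ 0.5486 -0.0121  0.2735] rot [-1.7993e+02 -2.0000e-02  8.8680e+01] t 30.1 q [-2.5  5.   1.  93.2 -0.1 81.9 -2.7] F [-0.6 -1.   0.6] w 0.0009
```

View pics/s16.png

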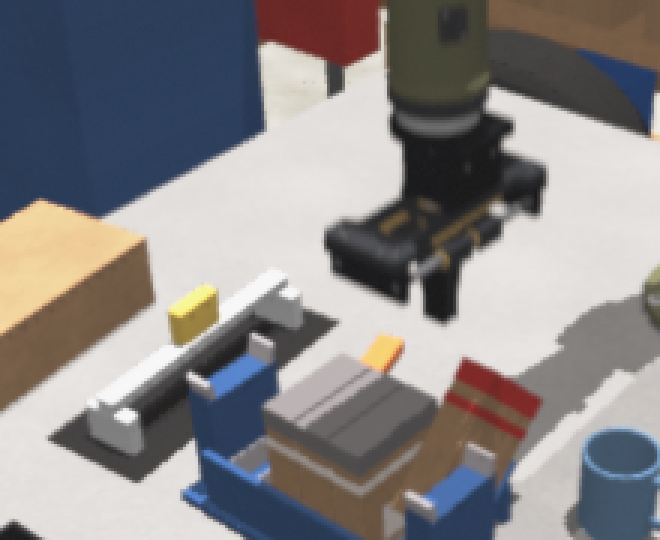

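The carton lies on the rest, crop (495,405). Now I'll turn the gripper for the grasp at 15° tilt, to stay within reach.

arm_command --targets '[[[0, -0.006, 0, -1.1, -1.1, -8.2, -0.4], [0, -0.012, 0, -2.2, -2.2, -16.4, -0.4], [0, -0.018, 0, -3.3, -3.3, -24.6, -0.4], [0, -0.024, 0, -4.3, -4.3, -32.8, -0.4], [0, -0.03, 0, -5.4, -5.4, -41, -0.4], [0, -0.036, 0.01, -6.5, -6.5, -49.2, -0.4], [0, -0.042, 0.02, -7.6, -7.6, -57.4, -0.4], [0, -0.048, 0.03, -8.7, -8.7, -65.6, -0.4], [0, -0.054, 0.04, -9.8, -9.8, -73.8, -0.4], [0, -0.059, 0.048, -10.9, -10.9, -82, -0.4]]]'

```text
time_s: 31.15
tool_pos: [0.4884, -0.0106, 0.2229]
tool_rot: [179.1, 14.0, 171.4]
force: [-0.2, 0.6, 1.2]
grip_width: 0.0602
```

arm_command --targets '[[[0, 0, 0, 0, 0, -4, -0.4], [0, 0, 0, 0, 0, -8, -0.4], [0, 0, 0, 0, 0, -8, -0.4], [0, 0, 0, 0, 0, -8, -0.4]]]'

```text
time_s: 31.55
tool_pos: [0.4889, -0.0107, 0.2234]
tool_rot: [-179.0, 13.9, 179.2]
force: [-0.3, -0.3, -0.0]
grip_width: 0.061
```

```bash
python3 -c "
from h import *
go(grasp(.062,.12,.09875,178.8,15,.08),178.8,15)
go(grasp(.062,.12,.09875,178.8,15,0),178.8,15)
"
```

```text
shift [0.005  0.0007 0.0225] rot [-0.93 -1.08  0.36] | pos [ 0.4889 -0.0107  0.2234] rot [-178.98   13.92  179.17] t 31.55 q [ -6.5 -12.2   2.7 116.4   3.1  62.1  84.1] F [-0.3 -0.3 -0. ] w 0.061
shift [0.0242 0.002  0.1002] rot [-0.93 -1.08  0.36] | pos [ 0.4889 -0.0107  0.2234] rot [-178.98   13.92  179.17] t 31.55 q [ -6.5 -12.2   2.7 116.4   3.1  62.1  84.1] F [-0.3 -0.3 -0. ] w 0.061
```

arm_command --targets '[[[0.005, 0, 0.02, -0.9, -1, 0.4, -0.4], [0.01, 0.001, 0.042, -0.9, -1, 0.4, -0.4], [0.015, 0.001, 0.063, -0.9, -1, 0.4, -0.4], [0.021, 0.001, 0.085, -0.9, -1, 0.4, -0.4], [0.0235, 0.001, 0.097, -0.9, -1, 0.4, -0.4], [0.024, 0.001, 0.1, -0.9, -1, 0.4, -0.4], [0.024, 0.001, 0.1, -0.9, -1, 0.4, 0], [0.024, 0.001, 0.1, -0.9, -1, 0.4, 1], [0.024, 0.001, 0.1, -0.9, -1, 0.4, 1], [0.024, 0.001, 0.1, -0.9, -1, 0.4, 1]]]' --newtons 40

```text
time_s: 32.55
tool_pos: [0.4901, -0.0117, 0.1212]
tool_rot: [-179.9, 15.0, 178.9]
force: [0.3, -1.5, 1.5]
grip_width: 0.037
```

arm_command --targets '[[[0, 0, 0, 0, 0, 0, 1], [0, 0, 0, 0, 0, 0, 1], [0, 0, 0, 0, 0, 0, 1]]]'

```text
time_s: 32.85
tool_pos: [0.49, -0.012, 0.121]
tool_rot: [-179.9, 15.0, 178.8]
force: [-1.1, -2.3, 5.1]
grip_width: 0.0357
```

```bash
python3 -c "
from h import *
p=get_obs()['tool_pos']
go(p+[0,0,.17],178.8,15)
c=cam('scene'); cv2.imwrite('pics/s17.png',c['img'][60:240,120:340,::-1].repeat(3,0).repeat(3,1))
"
```

```text
shift [-0.0439 -0.0002 -0.1642] rot [-0.05 -0.02  0.02] | pos [ 0.49  -0.012  0.121] rot [-179.94   14.98  178.82] t 32.85 q [ -6.3  -7.7   3.6 125.1   2.1  47.7  85. ] F [-1.1 -2.3  5.1] w 0.0357
```

View pics/s17.png

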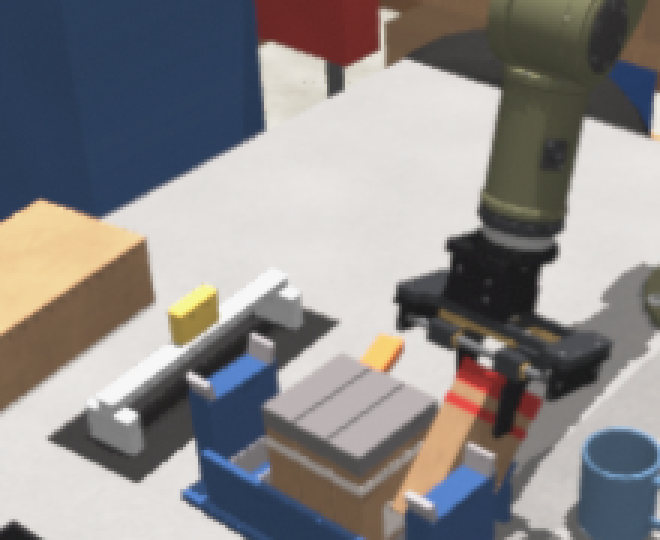

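It's gripped at 35.7 mm. I'll lift straight up.

arm_command --targets '[[[-0.001, 0, -0.004, 0, 0, 0, 1], [-0.003, 0, -0.012, 0, 0, 0, 1], [-0.007, 0, -0.026, 0, 0, 0, 1], [-0.012, 0, -0.045, 0, 0, 0, 1], [-0.017, 0, -0.065, 0, 0, 0, 1], [-0.023, 0, -0.085, 0, 0, 0, 1], [-0.028, 0, -0.106, 0, 0, 0, 1], [-0.034, 0, -0.128, 0, 0, 0, 1], [-0.04, 0, -0.15, 0, 0, 0, 1], [-0.044, 0, -0.163, 0, 0, 0, 1]]]'

```text
time_s: 33.9
tool_pos: [0.4898, -0.0106, 0.2902]
tool_rot: [-180.0, 14.9, 178.9]
force: [0.8, 0.0, -4.7]
grip_width: 0.0362
```

Run:
```python
from h import *
go(np.array([CH[0]+.008,CH[1]+.002,.295])+ori(178.8,-30).apply([0,0,.019]),179,-30)
c=cam('scene'); cv2.imwrite('pics/s18.png',c['img'][60:240,120:340,::-1].repeat(3,0).repeat(3,1))
```

```text
shift [-0.0537  0.293   0.0263] rot [-0.1  44.88 -0.08] | pos [ 0.4898 -0.0106  0.2902] rot [-180.     14.88  178.91] t 33.9 q [ -6.1 -14.5   2.9 110.7   2.   68.9  85.2] F [ 0.8  0.  -4.7] w 0.0362
```

View pics/s18.png

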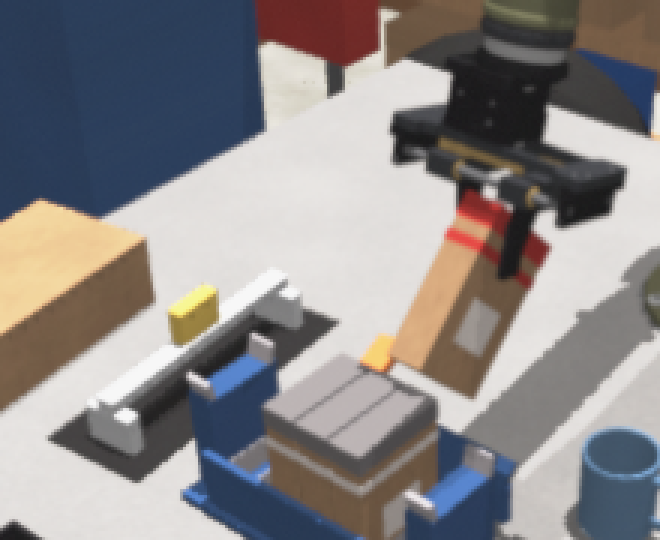

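arm_command --targets '[[[0, 0.01, -0.003, 0, 0, 0, 1], [0, 0.03, -0.008, 0, 0, 0, 1], [0, 0.055, -0.01, 0, 1, 0, 1], [-0.002, 0.085, -0.01, 0, 4, 0, 1], [-0.005, 0.115, -0.008, 0, 8, 0, 1], [-0.009, 0.145, -0.005, 0, 12, 0, 1], [-0.015, 0.175, 0, 0, 17, 0, 1], [-0.022, 0.205, 0.005, 0, 22, 0, 1], [-0.03, 0.235, 0.01, 0, 28, 0, 1], [-0.038, 0.26, 0.016, 0, 34, 0, 1]]]'

```text
time_s: 34.95
tool_pos: [0.5358, 0.2509, 0.282]
tool_rot: [180.0, -19.4, 179.0]
force: [-0.2, -0.0, -4.4]
grip_width: 0.0362
```

Run:
```python
from h import *
go(np.array([CH[0]+.008,CH[1]+.002,.295])+ori(178.8,-30).apply([0,0,.019]),179,-30)
```

```text
shift [-0.0178  0.0306 -0.0026] rot [-0.06 10.64 -0.03] | pos [0.5358 0.2509 0.282 ] rot [179.96 -19.36 178.98] t 34.95 q [-16.5  24.6  -9.2  70.7  -4.8 102.4  63.2] F [-0.2 -0.  -4.4] w 0.0362
```

arm_command --targets '[[[-0.006, 0.01, -0.001, 0, 3.5, 0, 1], [-0.012, 0.02, -0.002, 0, 7, 0, 1], [-0.018, 0.03, -0.003, 0, 10.6, 0, 1], [-0.018, 0.03, -0.003, 0, 10.6, 0, 1], [-0.018, 0.03, -0.003, 0, 10.6, 0, 1], [-0.018, 0.03, -0.003, 0, 10.6, 0, 1]]]'

```text
time_s: 35.55
tool_pos: [0.5544, 0.2773, 0.2806]
tool_rot: [-180.0, -29.6, 178.8]
force: [0.1, -0.1, -4.8]
grip_width: 0.0358
```

Run:
```python
from h import *
c=cam('scene'); cv2.imwrite('pics/s19.png',c['img'][100:340,240:460,::-1].repeat(2,0).repeat(2,1))
P=cloud(c);m=masks(c)
b=(P[...,0]>.4)&(P[...,0]<.75)&(P[...,1]>.2)&(P[...,1]<.36)&(P[...,2]>.14)&(P[...,2]<.35)
q=P[b&m["red"]]; print(q.min(0),q.max(0))
hsv=cv2.cvtColor(np.ascontiguousarray(c["img"]),cv2.COLOR_RGB2HSV)
br=b&(hsv[...,0]>8)&(hsv[...,0]<20)&(hsv[...,1]>60)
gx=np.gradient(P,axis=1);gy=np.gradient(P,axis=0);n=np.cross(gx,gy);n/=np.linalg.norm(n,axis=2,keepdims=True)
for ax in range(2):
    s=br&(abs(n[...,ax])>.85)&np.isfinite(n[...,0])
    q=P[s]; cc=np.median(q,0); q=q[abs(q[:,ax]-cc[ax])<.006]; cc=q.mean(0); v=np.linalg.svd(q-cc)[2][2]; print(ax,s.sum(),cc.round(4),v.round(3),q.min(0).round(3),q.max(0).round(3))
p=get_obs()["tool_pos"]
go(p,179,-30)
go(p-[0,0,.15],179,-30)
```

```text
[0.49945416 0.2605036  0.2863126 ] [0.60819555 0.29552458 0.33223576]
0 399 [0.6056 0.2771 0.2429] [ 1.    -0.018  0.017] [0.601 0.261 0.18 ] [0.61  0.294 0.307]
1 390 [0.5666 0.295  0.2252] [ 0.021  1.    -0.001] [0.506 0.292 0.181] [0.608 0.297 0.302]
shift [0. 0. 0.] rot [-0.04  0.43 -0.17] | pos [0.5544 0.2772 0.2813] rot [-179.98  -29.57  178.84] t 35.6 q [-17.2  36.   -9.3  57.1  -8.3 113.6  61.2] F [ 0.2 -0.3 -3.6] w 0.0356
shift [-0.074   0.      0.1305] rot [-0.04  0.43 -0.17] | pos [0.5544 0.2772 0.2813] rot [-179.98  -29.57  178.84] t 35.6 q [-17.2  36.   -9.3  57.1  -8.3 113.6  61.2] F [ 0.2 -0.3 -3.6] w 0.0356
```

View pics/s19.png

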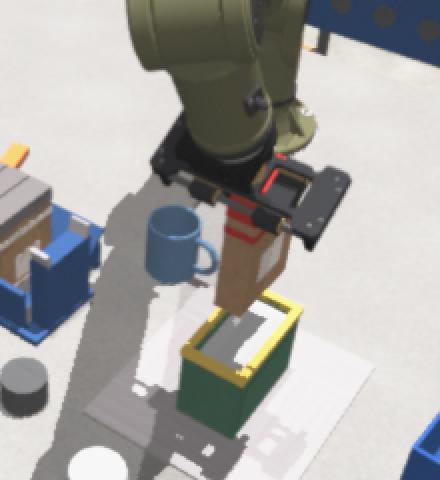

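The carton is upright at about (0.553, 0.277). I'll shift it 2 mm and lower it through.

arm_command --targets '[[[-0.007, 0.002, 0.008, 0, 0.4, 0, 1], [-0.017, 0.002, 0.025, 0, 0.4, 0, 1], [-0.027, 0.002, 0.0425, 0, 0.4, 0, 1], [-0.0365, 0.002, 0.06, 0, 0.4, 0, 1], [-0.0435, 0.002, 0.072, 0, 0.4, 0, 1], [-0.0485, 0.002, 0.081, 0, 0.4, 0, 1], [-0.0535, 0.002, 0.0895, 0, 0.4, 0, 1], [-0.0585, 0.002, 0.098, 0, 0.4, 0, 1], [-0.0635, 0.002, 0.107, 0, 0.4, 0, 1], [-0.0685, 0.002, 0.116, 0, 0.4, 0, 1]]]'

```text
time_s: 36.6
tool_pos: [0.5571, 0.2791, 0.1445]
tool_rot: [-179.9, -30.1, 178.8]
force: [0.1, -2.6, -3.8]
grip_width: 0.0358
```

Run:
```python
from h import *
go([.5569,.279,.126],179,-30)
```

```text
shift [-0.0091 -0.0001  0.0161] rot [-0.05 -0.06 -0.2 ] | pos [0.5571 0.2791 0.1445] rot [-179.95  -30.06  178.8 ] t 36.6 q [-16.9  40.1  -9.1  66.5  -7.1 100.9  63.8] F [ 0.1 -2.6 -3.8] w 0.0358
```

arm_command --targets '[[[-0.004, 0, 0.008, 0, 0, 0, 1], [-0.009, 0, 0.016, 0, 0, 0, 1], [-0.009, 0, 0.016, 0, 0, 0, 1], [-0.009, 0, 0.016, 0, 0, 0, 0.2], [-0.009, 0, 0.016, 0, 0, 0, -0.2], [-0.009, 0, 0.016, 0, 0, 0, -0.3], [-0.009, 0, 0.016, 0, 0, 0, -0.3], [-0.009, 0, 0.016, 0, 0, 0, -0.3], [-0.009, 0, 0.016, 0, 0, 0, -0.3]]]'

```text
time_s: 37.5
tool_pos: [0.5567, 0.2795, 0.1277]
tool_rot: [180.0, -30.1, 178.9]
force: [-0.0, 0.6, -0.4]
grip_width: 0.0554
```

arm_command --targets '[[[0.01, 0, -0.02, 0, 0, 0, -0.3], [0.03, 0, -0.05, 0, 0, 0, -0.3], [0.055, 0, -0.095, 0, 0, 0, -0.3], [0.08, 0, -0.13, 0, 0, 0, -0.3], [0.08, 0, -0.13, 0, 0, 0, -0.3]]]'

```text
time_s: 38.0
tool_pos: [0.5539, 0.2807, 0.2876]
tool_rot: [179.6, -29.5, 179.1]
force: [0.1, 0.1, -0.1]
grip_width: 0.0567
```

Run:
```python
from h import *
c=cam('scene'); cv2.imwrite('pics/s20.png',c['img'][:,:,::-1])
P=cloud(c);z=P[...,2]
b=(P[...,0]>.50)&(P[...,0]<.61)&(P[...,1]>.255)&(P[...,1]<.30)&(z<.12); print("flap z",np.percentile(z[b],[5,50,95]))
go([.49,-.39,.30],4.2,0)
```

```text
flap z [0.09806362 0.10070774 0.10336537]
shift [ 0.0527 -0.6713  0.0091] rot [-44.8   -2.35 169.04] | pos [0.5536 0.2803 0.2839] rot [179.79 -29.69 178.97] t 38.05 q [-17.4  36.1  -9.4  56.8  -8.5 113.9  61. ] F [ 0.3  0.1 -0.5] w 0.0566
```

View pics/s20.png

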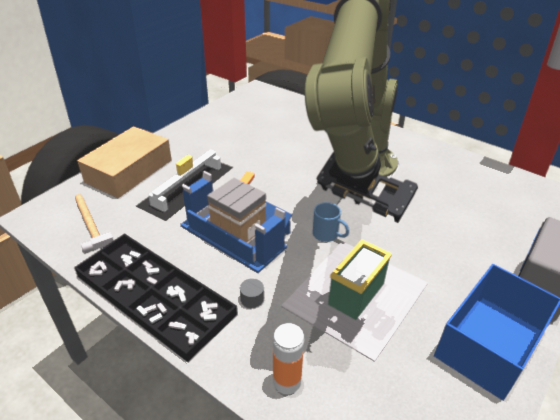

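Only the shut flap shows in the chute (depth 0.1007 m) and no red lids remain. The three greys stand upright at (237,205). Next I'll measure the keeper.

```bash
cat > kp.py <<'E'
from h import *
def keeper(n,zg=.107,box=(.3,.7,-.55,-.25),off=0):
    c=cam(n); P=cloud(c); m=masks(c); z=P[...,2]
    b=(P[...,0]>box[0])&(P[...,0]<box[1])&(P[...,1]>box[2])&(P[...,1]<box[3])
    q=P[b&(z>zg-.006)&(z<zg+.006)]
    r=cv2.minAreaRect((q[:,:2]*1000).astype(np.float32)); print(n,"grip",len(q),np.round(r[0],1),np.round(r[1],1),round(r[2],2),np.median(q[:,2]).round(4))
    zb=zg-.042
    k=(b&(z>zb-.005)&(z<zb+.005)).astype(np.uint8)
    q=P[k>0]; cc=q.mean(0); v=np.linalg.svd((q-cc)[:,:2],full_matrices=False)[2][0]
    r=cv2.minAreaRect((q[:,:2]*1000).astype(np.float32))
    print(n,"bar",len(q),np.round(r[0],1),np.round(r[1],1),round(r[2],2),np.median(q[:,2]).round(4),"dir",np.degrees(np.arctan2(v[1],v[0])).round(2))
if __name__=="__main__":
    keeper("scene"); keeper("top")
    go(rk(0,.03,.30),88.8)
E
python3 kp.py
```

```text
scene grip 108 [ 552.7 -335.6] [208.1  45.7] 40.78 0.1075
scene bar 579 [ 500.1 -430.2] [302.3 302.2] 11.61 0.0658 dir -14.35
top grip 219 [ 495.2 -325.8] [154.5  58. ] 85.76 0.1068
top bar 1175 [ 509.8 -428.6] [271.5 305.5] 25.12 0.0652 dir 175.3
shift [-0.0169 -0.3598 -0.0333] rot [-23.62 -23.54  87.77] | pos [0.5525 0.2793 0.2794] rot [-179.95  -30.08  178.82] t 38.15 q [-17.3  36.3  -9.3  57.1  -8.5 113.8  61. ] F [-0.2 -0.8 -0.7] w 0.0565
```

Outliers from the box and the rack ends got into that fit. I'll use colour and the largest connected component, and move the arm meanwhile.

arm_command --targets '[[[-0.001, -0.02, -0.01, -2, -2, 7.5, -0.3], [-0.003, -0.055, -0.02, -4, -4, 15, -0.3], [-0.005, -0.09, -0.035, -6, -6, 22.5, -0.3], [-0.007, -0.125, -0.045, -8, -8, 30, -0.3], [-0.009, -0.16, -0.05, -10, -10, 37.5, -0.3], [-0.011, -0.195, -0.05, -12, -12, 45, -0.3], [-0.012, -0.23, -0.05, -14, -14, 52.5, -0.3], [-0.013, -0.265, -0.05, -16, -16, 60, -0.3], [-0.015, -0.3, -0.05, -18, -18, 67.5, -0.3], [-0.016, -0.33, -0.05, -20, -20, 75, -0.3]]]'

```text
time_s: 39.15
tool_pos: [0.5838, -0.0542, 0.313]
tool_rot: [-176.6, -3.7, 101.1]
force: [0.5, -0.2, 0.4]
grip_width: 0.0563
```

```bash
cat > kp.py <<'E'
from h import *
def keeper(n,zg=.107,box=(.32,.68,-.47,-.29)):
    c=cam(n); P=cloud(c); m=masks(c); z=P[...,2]
    b=(P[...,0]>box[0])&(P[...,0]<box[1])&(P[...,1]>box[2])&(P[...,1]<box[3])
    for nm,k in (("grip",b&(z>zg-.005)&(z<zg+.005)),("bar",b&(z>zg-.047)&(z<zg-.037))):
        nn,l,st,ce=cv2.connectedComponentsWithStats(k.astype(np.uint8),connectivity=4)
        for i in range(1,nn):
            if st[i,4]<50: continue
            q=P[l==i]; r=cv2.minAreaRect((q[:,:2]*1000).astype(np.float32)); cc=q.mean(0); v=np.linalg.svd((q-cc)[:,:2],full_matrices=False)[2][0]
            print(n,nm,len(q),np.round(r[0],1),np.round(r[1],1),round(r[2],2),"z",np.median(q[:,2]).round(4),"dir",np.degrees(np.arctan2(v[1],v[0])).round(2))
if __name__=="__main__":
    keeper("scene"); keeper("top")
    go([.491,-.394,.25],4.2)
E
python3 kp.py
```

```text
scene grip 92 [ 491.9 -390.4] [60.  25.1] 6.37 z 0.1077 dir 5.44
scene bar 416 [ 491.  -389.5] [288.1  30. ] 4.12 z 0.066 dir 4.42
top grip 211 [ 490.6 -389. ] [57.7 20.6] 4.97 z 0.1072 dir -175.38
top bar 445 [ 560.2 -383.4] [146.3  25. ] 4.67 z 0.0653 dir -177.67
top bar 486 [ 409. -395.] [117.9  24.8] 3.79 z 0.0652 dir -175.33
shift [-0.3168 -0.1514  0.0532] rot [-5.58  0.16 96.77] | pos [ 0.583 -0.057  0.314] rot [-176.61   -3.6   100.93] t 39.25 q [-4.  12.3 10.4 80.7 -4.6 91.4 17.4] F [-1.   0.1 -0. ] w 0.0563
```

The keeper is at (0.491, -0.390) with yaw about 4.5°, where I left it.

arm_command --targets '[[[-0.028, -0.013, 0, -0.5, 0, 8.4, -0.3], [-0.057, -0.027, 0, -1, 0, 16.8, -0.3], [-0.085, -0.04, 0, -1.5, 0, 25.2, -0.3], [-0.113, -0.053, 0, -2, 0, 33.6, -0.3], [-0.14, -0.066, 0, -2.5, 0, 42, -0.3], [-0.17, -0.08, 0, -3, 0, 50.4, -0.3], [-0.2, -0.095, 0, -3.5, 0, 58.8, -0.3], [-0.23, -0.11, 0.01, -4, 0, 67.2, -0.3], [-0.26, -0.125, 0.03, -4.5, 0, 75.6, -0.3], [-0.29, -0.138, 0.05, -5, 0, 84, -0.3]]]'

```text
time_s: 40.25
tool_pos: [0.5037, -0.3605, 0.252]
tool_rot: [-179.2, -0.2, 17.3]
force: [1.2, -0.1, -0.5]
grip_width: 0.0564
```

```bash
python3 -c "
from h import *
go([.491,-.390,.16],4.5)
"
```

```text
shift [-0.0212  0.0257  0.0916] rot [-0.8  -0.06 12.8 ] | pos [ 0.5037 -0.3605  0.252 ] rot [-1.7921e+02 -1.5000e-01  1.7300e+01] t 40.25 q [  9.9  15.3  29.   85.8  -8.   81.4 -33.4] F [ 1.2 -0.1 -0.5] w 0.0564
```

arm_command --targets '[[[-0.01, 0.012, 0, -0.4, 0, 6, -0.3], [-0.021, 0.0255, 0.01, -0.8, 0, 12.8, -0.3], [-0.021, 0.0255, 0.04, -0.8, 0, 12.8, -0.3], [-0.021, 0.0255, 0.07, -0.8, 0, 12.8, -0.3], [-0.021, 0.0255, 0.09, -0.8, 0, 12.8, -0.3], [-0.021, 0.0255, 0.09, -0.8, 0, 12.8, -0.3], [-0.021, 0.0255, 0.09, -0.8, 0, 12.8, -0.3]]]'

```text
time_s: 40.95
tool_pos: [0.4919, -0.389, 0.1628]
tool_rot: [-180.0, -0.0, 4.8]
force: [0.2, 0.4, 0.5]
grip_width: 0.0564
```

```bash
python3 -c "
from h import *
go([.491,-.390,.073],4.5)
c=cam('scene'); cv2.imwrite('pics/s21.png',c['img'][60:240,120:340,::-1].repeat(3,0).repeat(3,1))
"
```

```text
shift [-0.001   0.001   0.0898] rot [-0.01 -0.04  0.31] | pos [ 0.4919 -0.389   0.1628] rot [-1.7999e+02 -4.0000e-02  4.8100e+00] t 40.95 q [ 11.1  19.   30.7  92.2 -10.1  71.6 -41.5] F [0.2 0.4 0.5] w 0.0564
```

View pics/s21.png

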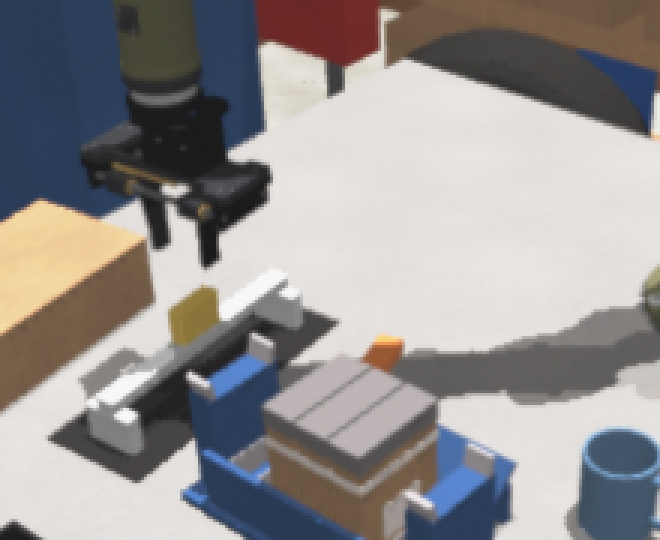

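The fingers straddle the grip, crop (180,250) above (193,315). I'll descend and grip.

arm_command --targets '[[[-0.001, 0.001, 0.025, 0, 0, 0.3, -0.3], [-0.001, 0.001, 0.055, 0, 0, 0.3, -0.3], [-0.001, 0.001, 0.08, 0, 0, 0.3, -0.3], [-0.001, 0.001, 0.09, 0, 0, 0.3, -0.3], [-0.001, 0.001, 0.09, 0, 0, 0.3, 0.3], [-0.001, 0.001, 0.09, 0, 0, 0.3, 1], [-0.001, 0.001, 0.09, 0, 0, 0.3, 1], [-0.001, 0.001, 0.09, 0, 0, 0.3, 1], [-0.001, 0.001, 0.09, 0, 0, 0.3, 1], [-0.001, 0.001, 0.09, 0, 0, 0.3, 1]]]' --newtons 40

```text
time_s: 42.0
tool_pos: [0.4915, -0.3911, 0.0744]
tool_rot: [179.9, -0.2, 4.5]
force: [-0.1, -0.8, 2.0]
grip_width: 0.0196
```

arm_command --targets '[[[0, 0, 0, 0, 0, 0, 1], [0, 0, 0, 0, 0, 0, 1], [0, 0, 0, 0, 0, 0, 1]]]'

```text
time_s: 42.3
tool_pos: [0.4915, -0.3911, 0.0743]
tool_rot: [179.9, -0.2, 4.4]
force: [-0.4, 0.4, 4.5]
grip_width: 0.0191
```

arm_command --targets '[[[0, 0, -0.005, 0, 0, 0, 1], [0, 0, -0.02, 0, 0, 0, 1], [0, 0, -0.045, 0, 0, 0, 1], [0, 0, -0.075, 0, 0, 0, 1], [0, 0, -0.11, 0, 0, 0, 1], [0, 0, -0.145, 0, 0, 0, 1], [0, 0, -0.18, 0, 0, 0, 1], [0, 0, -0.21, 0, 0, 0, 1], [0, 0, -0.235, 0, 0, 0, 1], [0, 0, -0.235, 0, 0, 0, 1]]]'

```text
time_s: 43.3
tool_pos: [0.4915, -0.3921, 0.3132]
tool_rot: [179.7, -0.5, 4.4]
force: [0.6, -1.2, -4.0]
grip_width: 0.0198
```

```bash
python3 -c "
from h import *
go([.5766,-.1097,.31],89)
"
```

```text
shift [ 0.1066 -0.2751  0.0025] rot [  0.61  -0.14 -84.59] | pos [ 0.4915 -0.3921  0.3132] rot [179.67  -0.47   4.41] t 43.3 q [ 10.7  15.   32.1  79.6  -8.   87.1 -43.4] F [ 0.6 -1.2 -4. ] w 0.0198
```

arm_command --targets '[[[0.01, -0.025, 0, 0, 0, -8, 1], [0.021, -0.053, 0, 0, 0, -16, 1], [0.032, -0.082, 0, 0, 0, -24, 1], [0.043, -0.11, 0, 0, 0, -32, 1], [0.053, -0.138, 0, 0, 0, -40, 1], [0.064, -0.165, 0, 0, 0, -48, 1], [0.075, -0.193, 0, 0, 0, -56, 1], [0.085, -0.22, 0, 0, 0, -64, 1], [0.095, -0.245, 0, 0, 0, -72, 1], [0.103, -0.265, 0, 0, 0, -80, 1]]]'

```text
time_s: 44.3
tool_pos: [0.5722, -0.1162, 0.3065]
tool_rot: [-180.0, 0.0, 84.9]
force: [1.1, -0.1, -3.6]
grip_width: 0.0198
```

```bash
python3 -c "
from h import *
go([.5766,-.1097,.26],89)
"
```

```text
shift [0.0069 0.0038 0.0465] rot [-0.02  0.01 -4.14] | pos [ 0.5722 -0.1162  0.3065] rot [-1.7998e+02  1.0000e-02  8.4860e+01] t 44.3 q [-3.6  8.7 14.2 85.7 -2.1 85.9  5.5] F [ 1.1 -0.1 -3.6] w 0.0198
```

arm_command --targets '[[[0.004, 0.002, 0.01, 0, 0, -2, 1], [0.007, 0.004, 0.025, 0, 0, -4.1, 1], [0.007, 0.004, 0.04, 0, 0, -4.1, 1], [0.007, 0.004, 0.0465, 0, 0, -4.1, 1], [0.007, 0.004, 0.0465, 0, 0, -4.1, 1], [0.007, 0.004, 0.0465, 0, 0, -4.1, 1], [0.007, 0.004, 0.0465, 0, 0, -4.1, 1]]]'

```text
time_s: 45.0
tool_pos: [0.5779, -0.1125, 0.263]
tool_rot: [179.8, 0.1, 88.5]
force: [0.2, -0.1, -3.7]
grip_width: 0.0197
```

Run:
```python
from h import *
go([.5766,-.1097,.192],89)
for n in ("top","scene"):
    c=cam(n); P=cloud(c); z=P[...,2]
    cv2.imwrite(f'pics/{n}22.png',c['img'][60:300,180:460,::-1].repeat(2,0).repeat(2,1))
    b=(P[...,0]>.5)&(P[...,0]<.65)&(P[...,1]>-.3)&(P[...,1]<.08)&(z>.243)&(z<.258)
    nn,l,st,ce=cv2.connectedComponentsWithStats(b.astype(np.uint8))
    for i in range(1,nn):
        if st[i,4]>60:
            q=P[l==i]; r=cv2.minAreaRect((q[:,:2]*1000).astype(np.float32)); print(n,st[i,4],np.round(r[0],1),np.round(r[1],1),round(r[2],2),np.median(q[:,2]).round(4))
```

```text
shift [ 0.0029 -0.0016  0.071 ] rot [ 0.24  0.07 -0.52] | pos [ 0.5779 -0.1125  0.263 ] rot [1.7976e+02 7.0000e-02 8.8480e+01] t 45.0 q [-3.6  9.7 13.7 89.5 -2.3 80.9  8.8] F [ 0.2 -0.1 -3.7] w 0.0197
top 478 [582.1 -13.5] [86.9 25.3] 88.41 0.2541
top 328 [ 578.7 -224.1] [59.3 28.7] 89.25 0.2547
scene 693 [ 578.6 -112.4] [287.1  28.3] 88.76 0.2536
```

View pics/scene22.png

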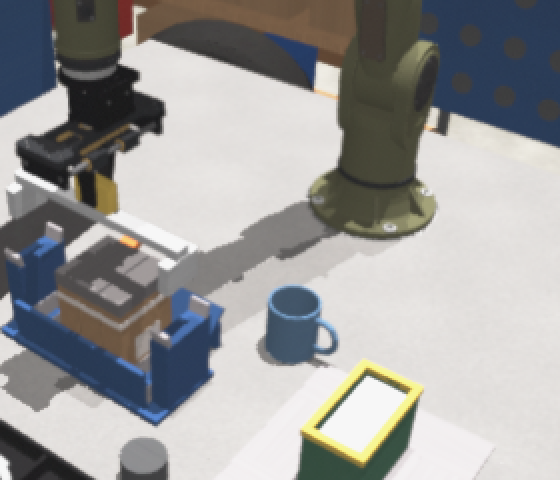

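View pics/top22.png

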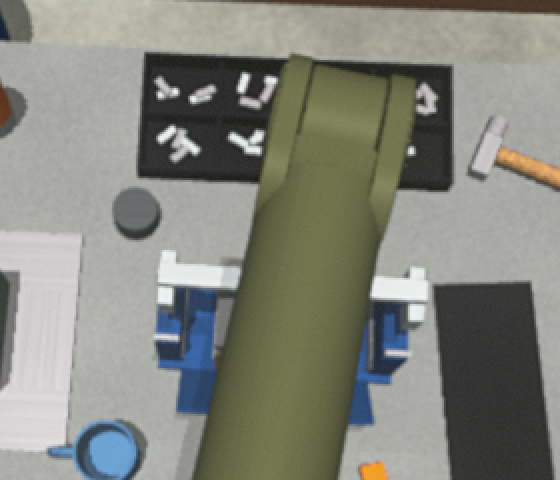

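The keeper is level above its seats. Against the seated fit it needs about -2 mm in x and +1 mm in y. I'll lower it slowly.

arm_command --targets '[[[0.0015, -0.0018, 0, 0, 0, -0.4, 1], [0.0015, -0.0018, 0.01, 0, 0, -0.4, 1], [0.0015, -0.0018, 0.025, 0, 0, -0.4, 1], [0.0015, -0.0018, 0.035, 0, 0, -0.4, 1], [0.0015, -0.0018, 0.045, 0, 0, -0.4, 1], [0.0015, -0.0018, 0.05, 0, 0, -0.4, 1], [0.0015, -0.0018, 0.055, 0, 0, -0.4, 1], [0.0015, -0.0018, 0.06, 0, 0, -0.4, 1], [0.0015, -0.0018, 0.064, 0, 0, -0.4, 1], [0.0015, -0.0018, 0.067, 0, 0, -0.4, 1]]]'

```text
time_s: 46.1
tool_pos: [0.576, -0.1105, 0.195]
tool_rot: [179.8, 0.1, 88.9]
force: [0.0, 0.5, -3.6]
grip_width: 0.0196
```

```bash
python3 -c "
from h import *
go([.5763,-.111,.188],89)
"
```

```text
shift [-0.0004  0.0003  0.007 ] rot [ 0.16  0.06 -0.06] | pos [ 0.576  -0.1105  0.195 ] rot [1.7984e+02 6.0000e-02 8.8940e+01] t 46.1 q [-3.5 11.3 13.4 95.4 -2.7 73.4  9.4] F [ 0.   0.5 -3.6] w 0.0196
```

arm_command --targets '[[[0, 0, 0.002, 0, 0, 0, 1], [0, 0, 0.004, 0, 0, 0, 1], [0, 0, 0.0055, 0, 0, 0, 1], [0, 0, 0.0065, 0, 0, 0, 1], [0, 0, 0.0065, 0, 0, 0, 1]]]'

```text
time_s: 46.6
tool_pos: [0.5761, -0.1107, 0.1893]
tool_rot: [179.8, 0.1, 88.9]
force: [-0.9, -0.7, 0.5]
grip_width: 0.0195
```

arm_command --targets '[[[0, 0, 0, 0, 0, 0, 0.5], [0, 0, 0, 0, 0, 0, 0.1], [0, 0, 0, 0, 0, 0, -0.2], [0, 0, 0, 0, 0, 0, -0.3], [0, 0, 0, 0, 0, 0, -0.3], [0, 0, 0, 0, 0, 0, -0.3], [0, 0, -0.01, 0, 0, 0, -0.3], [0, 0, -0.03, 0, 0, 0, -0.3], [0, 0, -0.06, 0, 0, 0, -0.3], [0, 0, -0.1, 0, 0, 0, -0.3]]]'

```text
time_s: 47.6
tool_pos: [0.5748, -0.1103, 0.2888]
tool_rot: [-180.0, 0.0, 88.9]
force: [0.8, -0.7, 0.8]
grip_width: 0.0567
```

arm_command --targets '[[[0, -0.03, -0.02, 0, 0, 0, -0.3], [0.04, -0.05, -0.03, 0, 0, 0, -0.3], [0.08, -0.05, -0.03, 0, 0, 0, -0.3], [0.12, -0.05, -0.03, 0, 0, 0, -0.3], [0.16, -0.05, -0.03, 0, 0, 0, -0.3], [0.2, -0.05, -0.03, 0, 0, 0, -0.3], [0.24, -0.05, -0.03, 0, 0, 0, -0.3], [0.28, -0.05, -0.03, 0, 0, 0, -0.3], [0.32, -0.05, -0.03, 0, 0, 0, -0.3], [0.36, -0.05, -0.03, 0, 0, 0, -0.3]]]'

```text
time_s: 48.6
tool_pos: [0.5322, 0.252, 0.3192]
tool_rot: [179.8, 0.0, 88.9]
force: [0.8, 0.0, -0.7]
grip_width: 0.0562
```

Run:
```python
from h import *
o=get_obs(); print(o["tool_pos"],o["force"],o["time_s"])
for n in ("top","scene"):
    c=cam(n); P=cloud(c); z=P[...,2]
    cv2.imwrite(f'pics/{n}23.png',c['img'][:,:,::-1])
    bx=(P[...,0]>.48)&(P[...,0]<.66)&(P[...,1]>-.3)&(P[...,1]<.08)
    for nm,b in (("bar",bx&(z>.176)&(z<.186)),("grip",bx&(z>.215)&(z<.23)),("lids",bx&(z>.157)&(z<.167))):
        nn,l,st,ce=cv2.connectedComponentsWithStats(b.astype(np.uint8))
        for i in range(1,nn):
            if st[i,4]>60:
                q=P[l==i]; r=cv2.minAreaRect((q[:,:2]*1000).astype(np.float32)); print(n,nm,st[i,4],np.round(r[0],1),np.round(r[1],1),round(r[2],2),np.median(q[:,2]).round(4))
    b=(P[...,0]>.50)&(P[...,0]<.61)&(P[...,1]>.255)&(P[...,1]<.30)&(z<.12); print("flap z",np.percentile(z[b],[5,50,95]) if b.any() else None)
```

```text
[0.53223308 0.25198866 0.31922644] [ 0.77555453  0.03363396 -0.74442021] 48.6
top bar 1071 [ 578.1 -110. ] [284.6  25.5] 89.1 0.1808
top grip 262 [ 577.6 -110.2] [59.6 21.5] 89.13 0.2227
top lids 230 [614.1 -53.2] [36.3 36.7] 88.37 0.1617
top lids 180 [613.7 -92.6] [36.1 35.6] 88.25 0.1616
top lids 172 [ 612.3 -132.4] [34.2 35.5] 0.63 0.1617
top lids 300 [546.8 -51.5] [36.3 43.1] 89.4 0.1614
top lids 298 [546.  -91.7] [43.6 36.6] 0.95 0.1614
top lids 303 [ 545.3 -130.6] [36.8 44.2] 87.91 0.1614
flap z [0.09735566 0.10134367 0.10492617]
scene bar 597 [ 576.4 -110.1] [286.2  29.2] 88.7 0.1809
scene grip 141 [ 577.3 -111.5] [62.4 23.3] 88.41 0.2224
scene lids 153 [533.5 -77.4] [87.7 27.7] 86.48 0.1619
scene lids 522 [607.1 -93.7] [ 50.8 120.1] 1.47 0.1616
scene lids 95 [578.1  25.1] [19.5 61.8] 85.36 0.1642
flap z [0.09780925 0.10059195 0.10309688]
```

View pics/scene23.png

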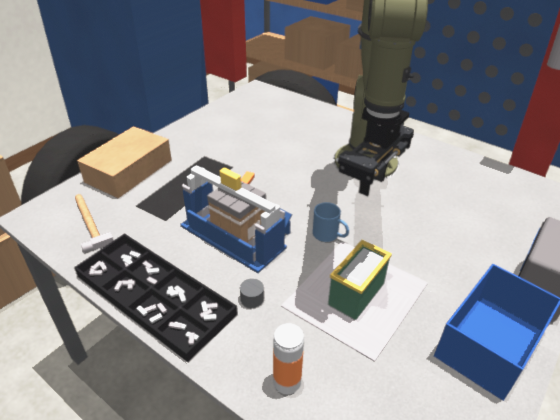

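View pics/top23.png

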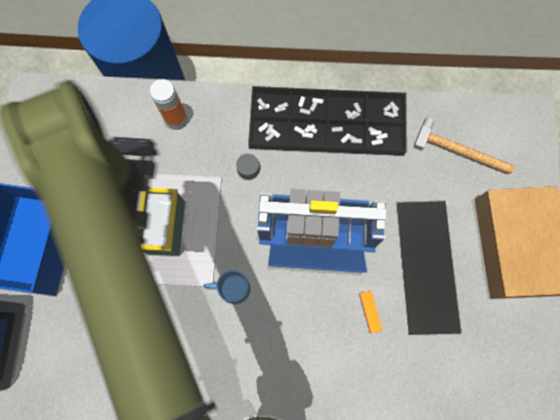

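The keeper is seated across the rack, top view (322,208). The grey cartons are in place, the flap is shut, and the arm is clear. I'll let the arm settle and hand in.

arm_command --targets '[[[0, 0, 0, 0, 0, 0, -0.3], [0, 0, 0, 0, 0, 0, -0.3], [0, 0, 0, 0, 0, 0, -0.3], [0, 0, 0, 0, 0, 0, -0.3], [0, 0, 0, 0, 0, 0, -0.3]]]'

```text
time_s: 49.2
tool_pos: [0.5325, 0.2496, 0.3184]
tool_rot: [179.8, 0.1, 88.9]
force: [0.2, -0.3, 0.5]
grip_width: 0.0562
```

```bash
python3 -c "
from cell import *
print(sign_off())"
```

```text
the job is handed in; nothing more can be done
None
```

I finished the task and handed it in at about 49 s of the 210 s allowed. I stood the keeper bar on the mat, tipped both red cartons onto the rest and sent each through the chute. The third red carton was absent and its bay empty. The keeper went back in its seats last.

**Last checks:**
- **Keeper:** the bar's top is at 0.181 m, the same as at the start. Its position agrees with the starting fit to within about 2 mm, and its yaw to within about 0.5°.
- **Flap and cartons:** the flap surface measures about 0.101 m, so it is shut. No red lid is visible, but the cartons in the closed tray cannot be seen by the cameras.
- **Grey cartons and other items:** the three grey lids are level at 0.161–0.162 m in their bays. The mug, gauge and pot look unmoved in the pictures. The arm is clear of everything.

**What went wrong or disagreed:**
- **First keeper grip:** it closed on nothing because I lifted before the fingers had shut. I repeated it, and the bar stayed in its seats.
- **Carton grasp:** a 45° tool tilt was out of the arm's reach. I gripped the cartons at 15–20° and tilted the tool back 25–30° at the chute to bring them upright.
- **First keeper measurement on the mat:** it was spoiled by stray points. The repeat was consistent between the two cameras and showed no sign that the keeper had been knocked.

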